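# Empty the games organizer's catch tray into the tote

### The arm

A 7-joint arm with a two-finger parallel gripper is mounted at the origin on the work surface. World frame = base frame: x ahead of the robot, y to its left, z up, the work surface at z = 0. Lengths are in m, angles in rad, forces in N, time in s.
With the tool pointing down it reaches from about 0.425 to 0.95 m from the base axis. Payload 4.7 kg.
Tool frame: the origin (TCP) lies at the very end of the fingers, on their centre line; the grasp point (between the pads) lies 19 mm behind it (arm.grasp_offset is the distance from the TCP to the grasp point, in m); z points along the fingers, y is the direction in which the jaws open and shut (so a half turn about z gives the same grasp; the last joint's range is limited). The gripper opens to 85 mm and grips with 20 to 120 N. Pads are 22 mm wide; open, the fingers measure 114 mm over their backs; the gripper's body (76 mm by 85 mm) begins 54 mm behind the grasp point. The pads swing forward as they close: fully open they stand 13 mm farther back than shut.
Start: joints at [1.105, 0.469, -0.049, 1.532, 0.024, 1.141, -0.082], TCP at [0.286, -0.612, 0.231] pointing down, gripper open.
Joint ranges: [-2.59, 2.59], [-0.33, 1.99], [-1.39, 1.29], [0.1, 2.45], [-1.04, 4.18], [0.21, 1.99], [-2.66, 2.66]. Speed limits (rad/s): [2.57, 2.57, 3.14, 3.14, 3.14, 3.14, 3.14].

### API

Orientations are given as a unit quaternion [w, x, y, z].
In Python, from cell import arm gives the robot as it stands. Calls block until the motion is done:
- arm.move_pose(position, orientation): joint-space move of the TCP to a pose.
- arm.movel(position, frame=None, speed=0.15): straight line of the TCP; frame=None keeps the orientation; speed is the mean speed in m/s.
- arm.set_joints(angles): joint-space move.
- arm.open_gripper() and arm.clamp(grip_force=None): open the fingers fully, or close them until they stop; grip_force is the grip in N (None keeps the last).
- arm.pause(seconds).
- arm.inverse_kinematics(position, orientation): joint angles nearest the present ones, or None.
- arm.read_state(): the state.
- arm.grab_frame(name): name is "scene" or "top" or "wrist"; returns the picture (480x640x3 uint8, red, green, blue); there is no depth.
- arm.get_calibration(name): a dict with "fx", "fy", "cx", "cy" (pixels), "eye" and "orientation" of the camera in the world; the wrist camera has in their place "mount" (4x4, takes a point from camera to tool coordinates, whose origin is the TCP and whose axes are the flange's). Camera axes: x right, y up, looking along -z (the intrinsics and any distortion apply to the point x, -y, -z); pixel columns grow to the right and rows downward; lengths in m; the calibration is good to about 2 mm. A picture is of the moment at which its call begins: read the wrist's pose just before it. get_calibration takes no time and is no camera call.
A pose or a line that the arm cannot do raises arm.MotionError and nothing moves.
- arm.sign_off(): hands the job in, once; it reports no verdict.
The state is a dict: "t": time; "joint_pos": joint angles; "qd": joint speeds; "tau": joint torques, N m; "ee_pos": TCP position; "tcp_rot": TCP orientation; "force": force on the tool from outside, world axes, zero at the start; "moment": the same for the moment, N m; "grip_width": finger opening in m.
Only numpy, scipy, OpenCV 4.12 (cv2) and the standard library are available. Lean on these libraries where they do the work, as an engineer would, in place of code of your own. Each camera call takes 0.05 s, during which the arm holds its last target.

### The job

Game night is over: gently fold the front flap of the white games organizer fully down, then clear its catch tray, laying the wooden block flat on the floor of the tote's open bay (set it down, do not drop it) and standing the marker upright in the tote's pen cup. Leave the flap folded down, and do not disturb the block stack, the glass paperweight or the aluminium pawn.

Things in the scene. Friction and masses are not known exactly. Their poses are not given: they have to be found in the camera images.
- flap (a joint): Angle of the organizer's white front flap, hinged along the front edge of the tray floor (point tray_edge): 0 = upright, 1.57 = folded fully down against its stop, level with the tray floor, pointing at the robot. 338 mm wide, 90 mm high from the hinge, 4 mm thick, grey rim 8 mm. Starts ajar, leaning to the robot. Stiff hinge: stays where left, 1 to 2 N at the rim moves it.
- tray_edge (a point): Middle of the front edge of the catch-tray floor, on the hinge line, at floor height. x points into the tray, away from the robot; y left along the hinge; z up. Level floor, 344 mm wide (walls at y = +-172 mm), 164 mm deep, back wall 28 mm high. The organizer is fixed on a bamboo shelf whose board top is 14 mm below the tray floor. Card pigeonholes at its left, y = 175 to 258 mm.
- rack_edge (a point): Middle of the lower front edge of the organizer's barred top rack, 140 mm straight above tray_edge, same axes. Five fixed white bars along y, 10 mm thick, cover the whole tray from here backward: the things below can be reached only from the front, with a tool tilted to point down and into the tray, once the flap is down.
- block_mid (a point): Centre of the wooden block, 120 x 40 x 24 mm (x along its length, y across, z up at the start), about 70 g, lying flat on the tray floor, its -x end toward the flap and 4 to 22 mm inside the tray edge. Block and marker lie side by side, one in the left and one in the right half of the tray, at least 100 mm between their centres; which is where varies.
- marker_mid (a point): Centre of a square-barrelled dry-wipe marker, 130 mm long, 18 x 18 mm thick, about 35 g, white with a blue cap on its +x end; x along its length, z up at the start. It lies on the tray floor like the block, its white end toward the flap and 2 to 18 mm inside the tray edge.
- bay (a point): Centre of the floor of the tote's open bay, 5 mm above the table. The tote is a dark teal plastic box, fixed on the table. x points along the tote to the cup and card boxes, away from the robot; y left, z up. The bay is 170 mm in x by 190 mm in y inside; walls 5 mm thick, 35 mm above its floor. At its +x side stand card boxes 60 mm high (y = -86 to -6 mm) and the cup.
- cup (a point): Centre of the inner floor of the tote's square pen cup: 50 x 50 mm inside, walls 5 mm, 80 mm deep; axes as for bay. It lies 115 mm in x and 70 mm in y from the bay's centre, at the same height.
- stack: Bystander: stack of wooden blocks 120 x 120 mm and 120 mm high, on the table at the left, in front of the shelf; origin at the centre of its underside.
- paperweight: Bystander: green glass paperweight, dome 74 mm across and 43 mm high, on top of the organizer's card pigeonholes, 150 mm above the tray floor; origin at the centre of its underside.
- pawn: Bystander: silver aluminium pawn 88 mm tall, base 44 mm across, on the table toward the robot, left in front of the flap; origin at the centre of its underside.

How it is judged:
By the outcome, as a careful person would: the job done as asked, in the order asked, and still so for the second after the job is handed in, with the robot touching nothing.
It also fails if it takes over 72 s, if anything falls off the work surface, if the arm or the gripper's body presses on something with over 40 N, if the wrist force passes 120 N, or if a joint passes its speed limit or range.

## Working session

There is one attempt and no reset: what is moved stays moved. The work goes in short steps, each a Python script; the robot and the scene stay as the last script left them, time stands still between calls to the robot, and variables do not carry over. Pictures are saved under pics/ and viewed, and the job is handed in when it is done.

```bash
ls; mkdir -p pics; python3 - <<'E'
from cell import arm
import cv2
print(arm.read_state())
for n in ["scene","top","wrist"]:
    c=arm.get_calibration(n); print(n,c)
    im=arm.grab_frame(n); cv2.imwrite(f"pics/{n}0.png",im[:,:,::-1])
E
```

```text
pics
{'t': 0.0, 'joint_pos': array([ 1.1050759 ,  0.46943648, -0.04855171,  1.53369493,  0.0240826 ,
        1.14098044, -0.08233191]), 'qd': array([ 0.00089318,  0.00021959, -0.00042571,  0.00087117, -0.0014586 ,
       -0.00146303,  0.0006127 ]), 'tau': array([ 1.00419627e-04, -5.10311830e+01, -4.63395962e-02, -2.37714082e+01,
        1.07138569e-02,  7.63088377e-03,  1.70664165e-06]), 'ee_pos': array([ 0.28531144, -0.61109773,  0.23026419]), 'tcp_rot': array([-9.35486495e-04,  9.76247693e-01,  2.16655273e-01, -2.45702247e-04]), 'force': array([1.03000856, 0.74071754, 0.60602693]), 'moment': array([ 0.03791897, -0.00306115, -0.01171389]), 'grip_width': 0.0853417743586439}
scene {'fx': 499.72939190084287, 'fy': 499.72939190084287, 'cx': 320.87937923899125, 'cy': 241.12364129811957, 'eye': array([1.03263331, 0.60270064, 0.80160178]), 'orientation': array([0.35552491, 0.1527657 , 0.38974438, 0.83568176])}
top {'fx': 601.7935534702414, 'fy': 601.7935534702414, 'cx': 321.3712425129284, 'cy': 251.72090720273187, 'eye': array([0.36953369, 0.04162203, 1.41808504]), 'orientation': array([-0.69754749, -0.03942774,  0.0304943 ,  0.7148028 ])}
wrist {'fx': 430.52747419065776, 'fy': 430.52747419065776, 'cx': 315.4069268073569, 'cy': 238.76979057169217, 'mount': array([[ 8.20867190e-05,  9.47333664e-01,  3.20248221e-01,
         8.23257135e-02],
       [ 9.99999961e-01,  7.15764280e-06, -2.77495349e-04,
        -1.13475373e-03],
       [-2.65172908e-04,  3.20248231e-01, -9.47333627e-01,
        -1.42372674e-01],
       [ 0.00000000e+00,  0.00000000e+00,  0.00000000e+00,
         1.00000000e+00]])}
```

View pics/scene0.png

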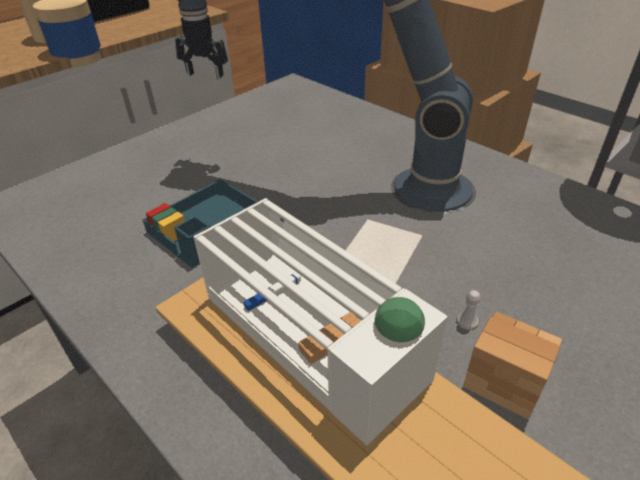

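View pics/top0.png

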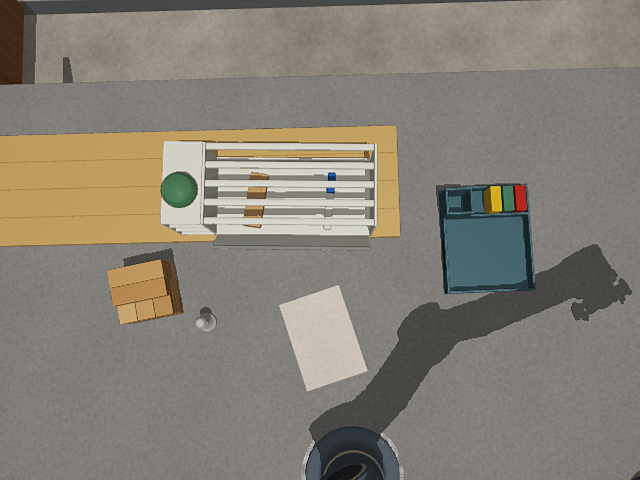

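View pics/wrist0.png

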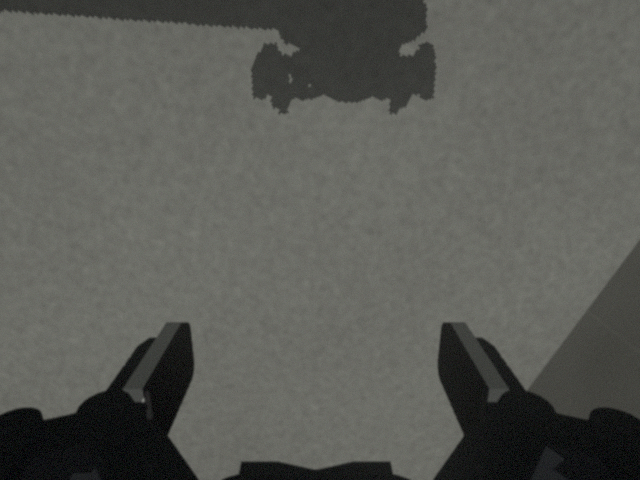

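```bash
python3 - <<'E'
import cv2
a=cv2.imread("pics/top0.png")
def crop(src,x0,y0,x1,y1,s,out):
    c=cv2.resize(a[y0:y1,x0:x1],None,fx=s,fy=s,interpolation=cv2.INTER_CUBIC); cv2.imwrite(out,c); print(out,c.shape)
crop(a,150,130,410,255,3,"pics/top0_org.png")
crop(a,430,175,545,300,4.5,"pics/top0_tote.png")
a=cv2.imread("pics/scene0.png")
crop(a,190,190,450,440,2.4,"pics/scene0_org.png")
crop(a,135,170,280,270,5,"pics/scene0_tote.png")
E
```

```text
pics/top0_org.png (375, 780, 3)
pics/top0_tote.png (562, 518, 3)
pics/scene0_org.png (600, 624, 3)
pics/scene0_tote.png (500, 725, 3)
```

View pics/top0_org.png

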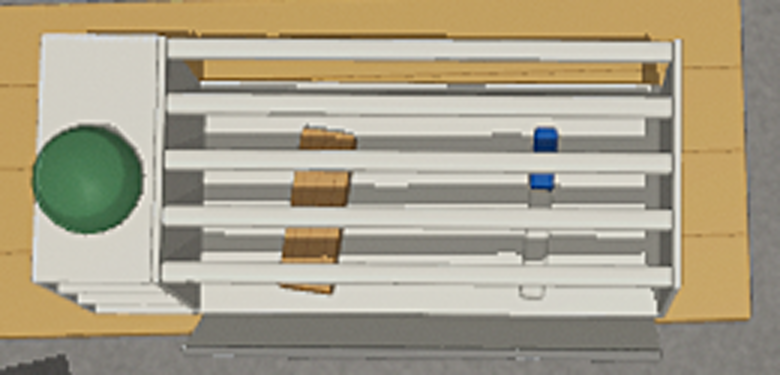

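View pics/top0_tote.png

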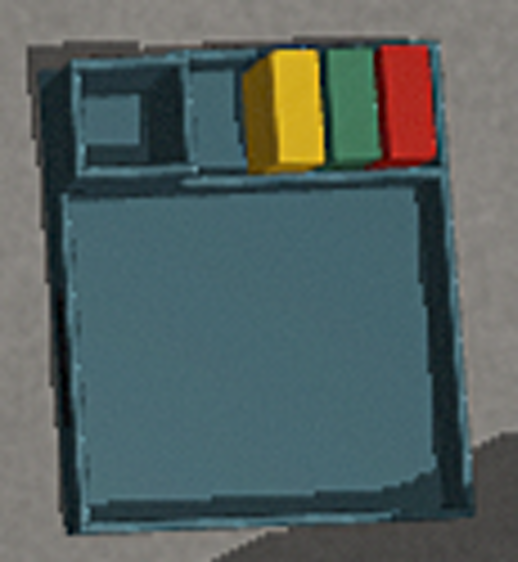

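View pics/scene0_org.png

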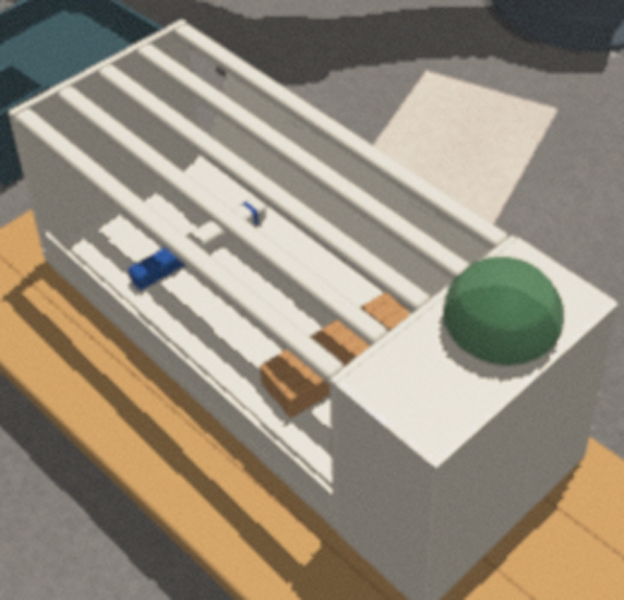

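View pics/scene0_tote.png

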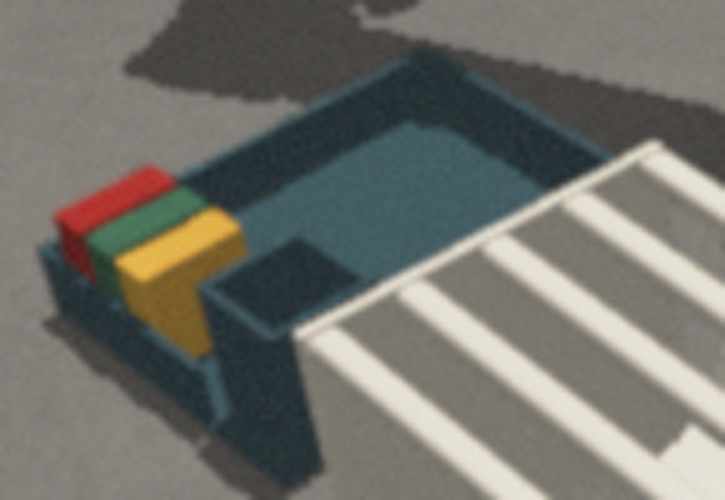

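```bash
cat > vis.py <<'E'
import numpy as np, cv2
from scipy.spatial.transform import Rotation as R
from scipy.optimize import least_squares
from cell import arm
def q2m(q): return R.from_quat([q[1],q[2],q[3],q[0]]).as_matrix()
def camera(name, st=None):
    c=arm.get_calibration(name)
    if name=="wrist":
        T=np.eye(4); T[:3,:3]=q2m(st["tcp_rot"]); T[:3,3]=st["ee_pos"]; M=T@c["mount"]
        Rm,e=M[:3,:3],M[:3,3]
    else: Rm,e=q2m(c["orientation"]),np.array(c["eye"])
    return dict(R=Rm,e=e,f=c["fx"],cx=c["cx"],cy=c["cy"])
def proj(c,P):
    p=(np.atleast_2d(P)-c["e"])@c["R"]
    return np.c_[c["cx"]+c["f"]*p[:,0]/-p[:,2], c["cy"]-c["f"]*p[:,1]/-p[:,2]]
def ray_z(c,uv,z):
    uv=np.atleast_2d(uv).astype(float)
    d=np.c_[(uv[:,0]-c["cx"])/c["f"],-(uv[:,1]-c["cy"])/c["f"],-np.ones(len(uv))]@c["R"].T
    return c["e"]+d*((z-c["e"][2])/d[:,2])[:,None]
def T2(p,P):  # p=(x,y,z,yaw)
    P=np.atleast_2d(P); cc,s=np.cos(p[3]),np.sin(p[3])
    return np.c_[p[0]+cc*P[:,0]-s*P[:,1], p[1]+s*P[:,0]+cc*P[:,1], p[2]+P[:,2]]
E
python3 - <<'E'
from vis import *
top,sc=camera("top"),camera("scene")
tt=lambda u,v:(430+u/4.5,175+v/4.5); to=lambda u,v:(150+u/3,130+v/3); so=lambda u,v:(190+u/2.4,190+v/2.4); st=lambda u,v:(135+u/5,170+v/5)
# tote
obs=[(top,tt(72,62),(145,100,80)),(top,tt(190,57),(145,40,80)),(top,tt(80,178),(85,100,80)),(top,tt(195,170),(85,40,80)),
 (top,tt(80,530),(-90,100,35)),(top,tt(472,513),(-90,-100,35)),(sc,st(425,50),(-90,-100,35)),(sc,st(300,237),(85,40,80)),(sc,st(203,288),(145,40,80)),(sc,st(272,340),(145,100,80))]
def f(p): return np.concatenate([(proj(c,T2([p[0],p[1],.005,p[2]],np.array(P)/1000))[0]-uv) for c,uv,P in obs])
r=least_squares(f,[.6,-.3,0],loss="soft_l1"); print("tote",r.x); print(f(r.x).reshape(-1,2).round(1))
b=[*r.x[:2],.005,r.x[2]]; print("cup",T2(b,[.115,.07,0]))
# organizer: x,y,z,yaw,F,D,t
ob=[(top,to(33,281),'F',258),(top,to(40,35),'D',258),(top,to(678,285),'F',-1),(top,to(681,40),'D',-1),
 (sc,so(182,22),'F',-1),(sc,so(12,112),'D',-1),(sc,so(617,300),'F',258),(sc,so(437,465),'D',258)]
def g(p):
    o=[]
    for c,uv,k,y in ob:
        P=[p[4] if k=='F' else p[5], y/1000 if y>0 else -.172-p[6], .150]
        o.append(proj(c,T2(p[:4],P))[0]-uv)
    # bars front: top edge x=0
    o.append((p[4]-0)*np.array([100.,0])) 
    return np.concatenate(o)
r=least_squares(g,[.6,.1,.05,0,0,.17,.005],loss="soft_l1"); print("org",r.x.round(4)); print(g(r.x).reshape(-1,2).round(1))
p=r.x
im=cv2.imread("pics/top0.png"); im2=cv2.imread("pics/scene0.png")
def poly(im,c,b,P,col):
    q=proj(c,T2(b,np.array(P)/1000)); cv2.polylines(im,[np.int32(np.round(q*16))],True,col,1,cv2.LINE_AA,4)
for I,c in((im,top),(im2,sc)):
    x=1000*p[5]; 
    poly(I,c,p,[(0,172,150),(x,172,150),(x,-172,150),(0,-172,150)],(0,0,255))
    poly(I,c,p,[(0,172,0),(164,172,0),(164,-172,0),(0,-172,0)],(0,255,0))
    poly(I,c,p,[(0,175,150),(x,175,150),(x,258,150),(0,258,150)],(255,0,255))
    poly(I,c,b,[(-90,100,35),(-90,-100,35),(150,-100,35),(150,100,35)],(0,0,255))
    poly(I,c,b,[(-85,95,0),(-85,-95,0),(85,-95,0),(85,95,0)],(0,255,0))
    poly(I,c,b,[(90,45,80),(90,95,80),(140,95,80),(140,45,80)],(0,255,255))
a=cv2.resize(im[130:300,150:550],None,fx=2,fy=2,interpolation=3); cv2.imwrite("pics/ov_top.png",a)
a=cv2.resize(im2[170:440,135:450],None,fx=2.2,fy=2.2,interpolation=3); cv2.imwrite("pics/ov_sc.png",a)
np.savez("fit.npz",tote=b,org=p[:4])
E
```

```text
tote [ 0.49566267 -0.32579372  0.02136265]
[[-1.5 -0.7]
 [-0.9 -0.8]
 [-1.5 -0. ]
 [-0.2  0.5]
 [-0.3  0.8]
 [ 0.6  0.5]
 [-0.3 -1.9]
 [-0.2 -3.1]
 [-2.1 -1.4]
 [-0.7 -0.7]]
cup [[ 0.60914116 -0.25335318  0.005     ]]
org [ 0.5441  0.1205  0.0718 -0.0313  0.      0.1679  0.0035]
[[-0.7  0.6]
 [-0.2  1.1]
 [-0.2  0.4]
 [-1.3  0.2]
 [-0.3 -1. ]
 [-1.3 -0.1]
 [-0.8  0.9]
 [-0.4 -0.2]
 [ 0.   0. ]]
```

View pics/ov_top.png

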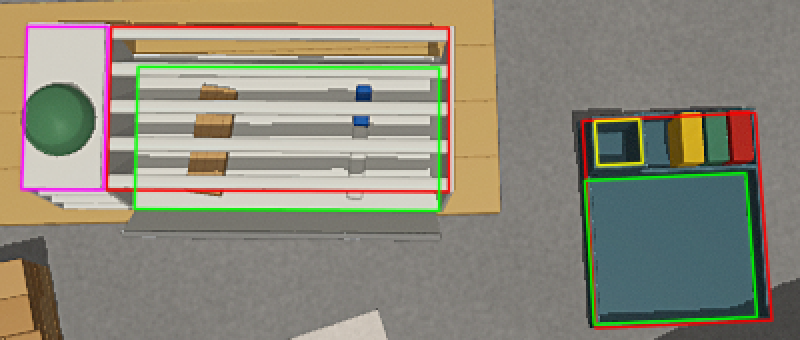

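View pics/ov_sc.png

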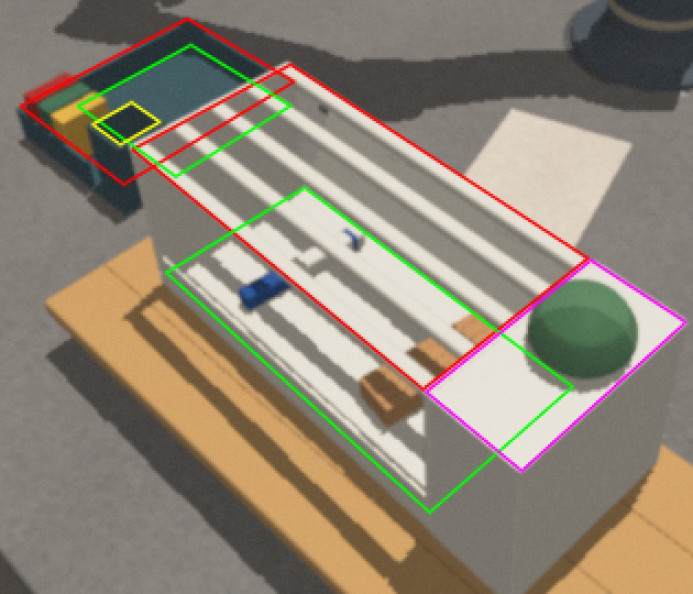

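```bash
cat >> vis.py <<'E'
def quat(Rm):
    q=R.from_matrix(Rm).as_quat(); return [q[3],q[0],q[1],q[2]]
def tool(yaw,tilt,flip=1):
    """tool z points down, tilted by tilt toward heading yaw; jaws across. flip=1: tool x up/outward"""
    h=np.array([np.cos(yaw),np.sin(yaw),0]); k=np.array([0,0,1.])
    z=np.sin(tilt)*h-np.cos(tilt)*k; x=(np.cos(tilt)*h+np.sin(tilt)*k)*flip
    return np.c_[x,np.cross(z,x),z]
E
python3 - <<'E'
from vis import *
F=np.load("fit.npz"); org,b=F["org"],F["tote"]
top=camera("top"); to=lambda u,v:(150+u/3,130+v/3)
def inv(P):
    c,s=np.cos(org[3]),np.sin(org[3]); d=P-org[:3]; return np.c_[c*d[:,0]+s*d[:,1],-s*d[:,0]+c*d[:,1],d[:,2]]*1000
print("block top corners(org mm)",inv(ray_z(top,[to(282,288),to(332,291),to(305,128),to(355,136)],org[2]+.024)).round(0))
print("marker",inv(ray_z(top,[to(519,291),to(545,291),to(535,128),to(557,128)],org[2]+.018)).round(0))
print("pawn base approx",ray_z(top,(206,322),0.02))
# flap rim
for a in np.arange(.2,1.4,.1):
    P=T2(org,[[-.09*np.sin(a),y,.09*np.cos(a)] for y in(.169,-.169)]); q=proj(top,P); print(round(a,1),(q-[150,130]).ravel()*3//1)
print(arm.inverse_kinematics(*[[.5,0,.3],quat(tool(0,.8))]))
for nm,P in(("tray",T2(org,[.05,.06,.02])[0]),("tray2",T2(org,[.04,-.08,.02])[0])):
  for fl in(1,-1):
    for ti in(35,40,45,50,55):
      q=arm.inverse_kinematics(P,quat(tool(org[3],np.radians(ti),fl))); print(nm,fl,ti,None if q is None else np.round(q,2))
cup=T2(b,[.115,.07,.10])[0]
for fl in(1,-1):
    for yaw in range(-180,180,30):
      q=arm.inverse_kinematics(cup,quat(tool(np.radians(yaw),np.radians(40),fl))); print("cup",fl,yaw,None if q is None else np.round(q,2))
bay=T2(b,[.0,.0,.02])[0]
for fl in(1,-1):
    for yaw in range(-180,180,30):
      q=arm.inverse_kinematics(bay,quat(tool(np.radians(yaw),np.radians(50),fl))); print("bay",fl,yaw,None if q is None else np.round(q,2))
E
```

```text
block top corners(org mm) [[ 15. 107.  24.]
 [ 13.  70.  24.]
 [136.  93.  24.]
 [130.  55.  24.]]
marker [[ 15. -68.  18.]
 [ 15. -87.  18.]
 [138. -79.  18.]
 [138. -96.  18.]]
pawn base approx [[0.35182457 0.32846753 0.02      ]]
0.2 [180. 321. 661. 324.]
0.3 [180. 333. 661. 336.]
0.4 [181. 346. 660. 349.]
0.5 [182. 358. 660. 361.]
0.6 [183. 369. 660. 372.]
0.7 [184. 380. 659. 383.]
0.8 [185. 390. 658. 393.]
0.9 [187. 399. 658. 402.]
1.0 [189. 407. 657. 410.]
1.1 [191. 414. 656. 417.]
1.2 [193. 420. 656. 423.]
1.3 [195. 424. 655. 427.]
[ 0.95808409 -0.23072415 -0.90685458  2.33404588 -0.90001156  0.21983769
 -0.76921707]
tray 1 35 [-0.62  0.41  0.14  2.21  1.63  0.24  2.61]
tray 1 40 [-0.79  0.44  0.32  2.27  2.15  0.27  2.04]
tray 1 45 [-0.51  0.45 -0.05  2.29  2.15  0.51  2.07]
tray 1 50 [-0.22  0.51 -0.43  2.32  2.17  0.77  2.11]
tray 1 55 [-0.09  0.6  -0.62  2.34  2.24  0.99  2.1 ]
tray -1 35 [-0.31  0.42 -0.24  2.19  1.61  0.39 -0.46]
tray -1 40 [-0.48  0.42 -0.06  2.25  1.94  0.4  -0.84]
tray -1 45 [ 0.23  0.68 -0.99  2.26  1.98  0.95 -0.65]
tray -1 50 [ 0.21  0.72 -0.99  2.
[... 2383 characters left out ...]
 0.8   1.1  -0.56  1.24  0.32  1.8   1.26]
bay -1 -180 [ 0.33  0.98  0.06  1.35  0.24  1.63 -1.28]
bay -1 -150 [ 0.2   0.9   0.05  1.56  0.53  1.41 -1.1 ]
bay -1 -120 [-0.03  0.8   0.22  1.85  0.77  1.04 -0.95]
bay -1 -90 [-0.08  0.71  0.23  2.14  1.33  0.75 -1.13]
bay -1 -60 [ 0.23  0.64 -0.02  2.36  2.2   0.79 -1.41]
bay -1 -30 [ 1.43  1.07 -1.19  2.4   2.52  1.05 -0.39]
bay -1 0 [ 1.69  1.09 -1.18  2.27  2.56  0.36  0.15]
bay -1 30 [ 1.37  0.81 -0.61  2.04 -1.03  0.53 -2.31]
bay -1 60 [ 0.75  0.82  0.19  1.78 -1.    1.24 -2.06]
bay -1 90 [ 0.66  0.93  0.2   1.52 -0.69  1.51 -1.95]
bay -1 120 [ 0.57  1.    0.16  1.33 -0.39  1.68 -1.77]
bay -1 150 [ 0.46  1.02  0.1   1.27 -0.06  1.73 -1.52]
```

```bash
cat >> vis.py <<'E'
F=np.load("fit.npz"); org,bay=F["org"],F["tote"]
def O(x,y,z): return T2(org,[x/1000,y/1000,z/1000])[0]
def B(x,y,z): return T2(bay,[x/1000,y/1000,z/1000])[0]
def say(*a):
    s=arm.read_state(); print(*a,"t=%.2f"%s["t"],"p",s["ee_pos"].round(4),"F",s["force"].round(1),"g %.4f"%s["grip_width"]); return s
def snap(n,f):
    s=arm.read_state(); im=arm.grab_frame(n); cv2.imwrite(f,im[:,:,::-1]); return s
E
python3 - <<'E'
from vis import *
TI=np.radians(30)
def tcp(a,r=78): # corner contact
    c=np.array([-np.sin(a)*r,np.cos(a)*r]); return c+[9.5,5.5]
for fl in(1,-1):
    Rt=quat(tool(org[3],TI,fl))
    for P in (O(-120,0,260),):
        q=arm.inverse_kinematics(P,Rt); print(fl,np.round(q,2) if q is not None else None)
    for a in(.28,.8,1.57):
        x,z=tcp(a); q=arm.inverse_kinematics(O(x,0,z),Rt); print(fl,a,np.round(q,2) if q is not None else None)
Rt=quat(tool(org[3],TI,-1))
arm.clamp(20)
arm.move_pose(O(-110,0,260),Rt); s=say("way")
print(s["joint_pos"].round(2))
E
```

```text
1 [ 0.27 -0.26 -0.66  2.18  0.09  0.7  -2.07]
1 0.28 [-1.37  0.35  1.15  2.32 -0.72  0.22 -1.26]
1 0.8 None
1 1.57 [-0.45  0.29 -0.05  2.44  1.74  0.27  2.5 ]
-1 [ 0.57 -0.32 -0.86  2.17 -0.1   0.69  1.28]
-1 0.28 [ 0.67  0.57 -1.38  2.23  1.39  0.84 -0.05]
-1 0.8 [-0.08  0.21 -0.43  2.34  1.2   0.36 -0.04]
-1 1.57 [ 0.34  0.46 -0.99  2.4   1.65  0.64 -0.45]
way t=3.58 p [0.4346 0.1233 0.3319] F [-0.3  0.3 -0. ] g -0.0003
[ 0.63 -0.31 -0.9   2.16 -0.11  0.68  1.3 ]
```

```bash
python3 - <<'E'
from vis import *
TI=np.radians(30)
def tcp(a,r=78): return np.array([-np.sin(a)*r,np.cos(a)*r])+[9.5,5.5]
x,z=tcp(.28)
try:
    arm.movel(O(x-33,0,z+57),speed=.2); say("pre")
    arm.movel(O(x,0,z),speed=.12); s=say("in"); print(s["joint_pos"].round(2))
except arm.MotionError as e: print("ERR",e); s=say(""); print(s["joint_pos"].round(2))
E
```

```text
ERR the arm cannot follow that straight line within its joint ranges
 t=3.58 p [0.4346 0.1233 0.3319] F [-0.3  0.3 -0. ] g -0.0003
[ 0.63 -0.31 -0.9   2.16 -0.11  0.68  1.3 ]
```

```bash
python3 - <<'E'
from vis import *
for fl in(1,-1):
  for ti in (20,30,40):
    Rt=quat(tool(org[3],np.radians(ti),fl))
    for x,z in((-12,80),(-40,130),(-40,160),(-60,200),(-80,60),(-70,10)):
     for y in(0,-60):
      q=arm.inverse_kinematics(O(x,y,z),Rt); print(fl,ti,(x,y,z),np.round(q,2) if q is not None else None)
E
```

```text
1 20 (-12, 0, 80) [-1.28  0.4   1.14  2.2  -0.59  0.49 -1.35]
1 20 (-12, -60, 80) [-1.17  0.36  1.14  2.23 -0.63  0.48 -1.19]
1 20 (-40, 0, 130) [-1.44  0.17  1.18  2.2  -0.09  0.54 -1.83]
1 20 (-40, -60, 130) [-1.35  0.11  1.19  2.23 -0.06  0.52 -1.74]
1 20 (-40, 0, 160) [ 0.66  0.22 -1.17  2.08  0.56  0.74 -2.45]
1 20 (-40, -60, 160) [-1.36 -0.    1.13  2.2   0.16  0.62 -1.95]
1 20 (-60, 0, 200) [-0.18 -0.   -0.24  2.09  0.22  0.75 -2.17]
1 20 (-60, -60, 200) [ 0.8   0.   -1.05  2.09  0.15  0.72 -1.94]
1 20 (-80, 0, 60) [-1.42  0.3   1.16  2.35 -0.44  0.37 -1.54]
1 20 (-80, -60, 60) [-1.31  0.25  1.18  2.39 -0.47  0.35 -1.36]
1 20 (-70, 0, 10) [-1.19  0.4   0.92  2.37 -0.78  0.26 -1.23]
1 20 (-70, -60, 10) [-1.05  0.37  0.92  2.4  -0.92  0.26 -0.95]
1 30 (-12, 0, 80) [-1.37  0.35  1.15  2.32 -0.73  0.22 -1.25]
1 30 (-12, -60, 80) [-1.25  0.31  1.15  2.35 -0.91  0.22 -0.94]
1 30 (-40, 0, 130) [-1.63  0.08  1.27  2.32  0.38  0.34 -2.32]
1 30 (-40, -60, 130) [-1.01  0.    0.73  2.34  0.49  0.34 -2.31]
1 30 (-40, 0, 160) [-0.78  0.    0.33  2.25  0.54  0.47 -2.49]
1 30 (-40, -60, 160) 
[... 2183 characters left out ...]
(-70, 0, 10) [ 0.09  0.35 -0.68  2.41  1.63  0.47 -0.48]
-1 30 (-70, -60, 10) None
-1 40 (-12, 0, 80) [ 0.52  0.43 -1.17  2.34  1.71  0.72 -0.42]
-1 40 (-12, -60, 80) [ 0.7   0.39 -1.17  2.38  1.79  0.59 -0.38]
-1 40 (-40, 0, 130) [-0.84  0.04  0.33  2.4   1.33  0.34 -0.18]
-1 40 (-40, -60, 130) [-0.49  0.01  0.14  2.43  1.4   0.25 -0.12]
-1 40 (-40, 0, 160) [-0.28  0.   -0.24  2.34  1.11  0.38  0.05]
-1 40 (-40, -60, 160) [ 0.3  -0.02 -0.63  2.36  1.04  0.26  0.26]
-1 40 (-60, 0, 200) [ 1.   -0.23 -1.31  2.28  0.12  0.27  1.06]
-1 40 (-60, -60, 200) [ 0.83 -0.19 -1.02  2.32  0.04  0.24  1.26]
-1 40 (-80, 0, 60) None
-1 40 (-80, -60, 60) None
-1 40 (-70, 0, 10) None
-1 40 (-70, -60, 10) None
```

```bash
python3 - <<'E'
from vis import *
Rt=quat(tool(org[3],np.radians(25),-1))
def tcp(a,r=74): return np.array([-np.sin(a)*r,np.cos(a)*r])+[10,4.65]
x,z=tcp(.30)
try:
    arm.move_pose(O(x-42,0,z+90),Rt); s=say("pre"); print(s["joint_pos"].round(2))
    snap("top","pics/top1.png"); 
    arm.movel(O(x,0,z),speed=.12); s=say("in"); print(s["joint_pos"].round(2))
    snap("scene","pics/scene1.png")
except arm.MotionError as e: print("ERR",e)
E
```

```text
pre t=4.17 p [0.4902 0.1227 0.237 ] F [-0.3 -0.3 -0. ] g -0.0004
[ 0.17  0.04 -0.62  2.17  0.41  0.58  0.79]
in t=5.20 p [0.5326 0.1208 0.1484] F [ 0.2 -0.3  0.8] g 0.0004
[ 0.05  0.25 -0.51  2.2   0.8   0.44  0.43]
```

```bash
python3 - <<'E'
from vis import *
a=cv2.imread("pics/scene1.png"); cv2.imwrite("pics/scene1c.png",cv2.resize(a[150:430,190:470],None,fx=2.1,fy=2.1))
a=cv2.imread("pics/top1.png"); cv2.imwrite("pics/top1c.png",cv2.resize(a[130:330,150:410],None,fx=2.5,fy=2.5))
E
```

```text
(no output)
```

View pics/scene1c.png

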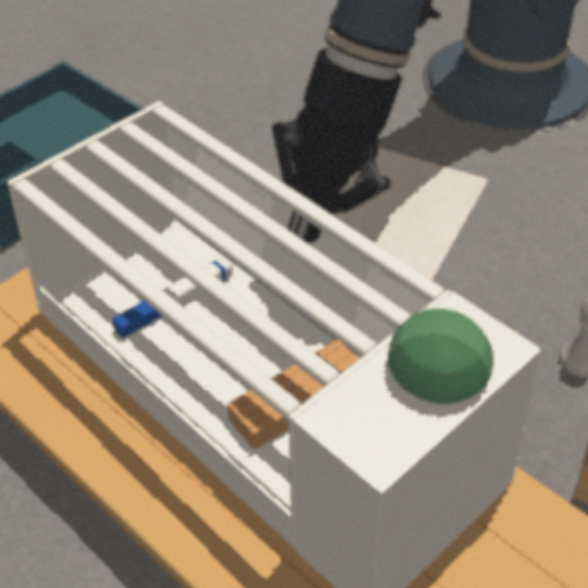

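The closed fingers (crop ~305,225) are between the front bar and the flap; nothing else has moved. Now the arc.

```bash
python3 - <<'E'
from vis import *
def tcp(a,r=74): return np.array([-np.sin(a)*r,np.cos(a)*r])+[10,4.65]
try:
    for a in np.linspace(.42,1.52,9):
        x,z=tcp(a,74-4*(a-.3)); arm.movel(O(x,0,z),speed=.1); s=say("a=%.2f"%a)
        if np.linalg.norm(s["force"])>15: print("HIGH"); break
except arm.MotionError as e: print("ERR",e); say("")
print(arm.read_state()["joint_pos"].round(2))
E
```

```text
a=0.42 t=5.50 p [0.5239 0.1212 0.1441] F [-0.8 -0.2 -0.4] g -0.0001
a=0.56 t=5.75 p [0.5154 0.1214 0.1385] F [-0.3 -0.3  0. ] g 0.0000
a=0.70 t=6.00 p [0.5078 0.1216 0.1321] F [-0.5  0.  -1.3] g -0.0000
a=0.83 t=6.25 p [0.501  0.1218 0.1248] F [-0.5 -0.1  0.3] g -0.0002
a=0.97 t=6.50 p [0.4953 0.122  0.1168] F [-0.6 -0.5  0.3] g -0.0002
a=1.11 t=6.75 p [0.4909 0.1221 0.1082] F [-0.5  0.2  0.8] g 0.0004
a=1.25 t=7.00 p [0.4876 0.1222 0.099 ] F [-0.3  0.  -0.2] g 0.0003
a=1.38 t=7.25 p [0.4857 0.1223 0.0896] F [-0.7  0.1  0.6] g 0.0000
a=1.52 t=7.50 p [0.4851 0.1223 0.0801] F [ 0.5 -0.1 -0.1] g 0.0005
[-0.15  0.31 -0.35  2.35  1.25  0.32 -0.09]
```

```bash
python3 - <<'E'
from vis import *
snap("scene","pics/scene2.png"); snap("wrist","pics/wrist2.png");snap("top","pics/top2.png")
a=cv2.imread("pics/scene2.png"); cv2.imwrite("pics/scene2c.png",cv2.resize(a[150:430,190:470],None,fx=2.1,fy=2.1))
E
```

```text
(no output)
```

View pics/scene2c.png

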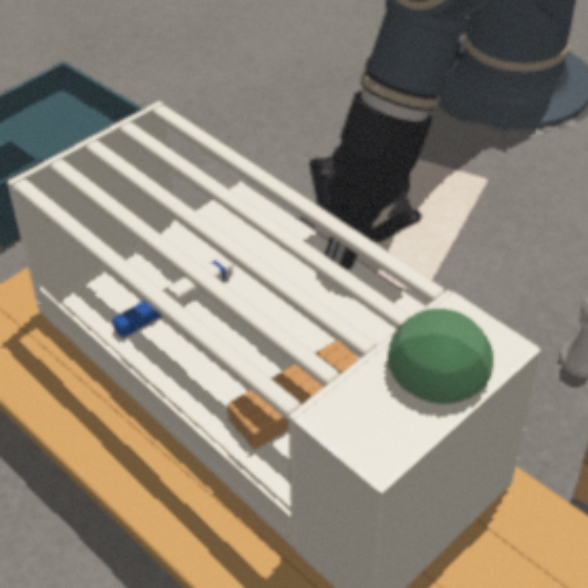

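View pics/wrist2.png

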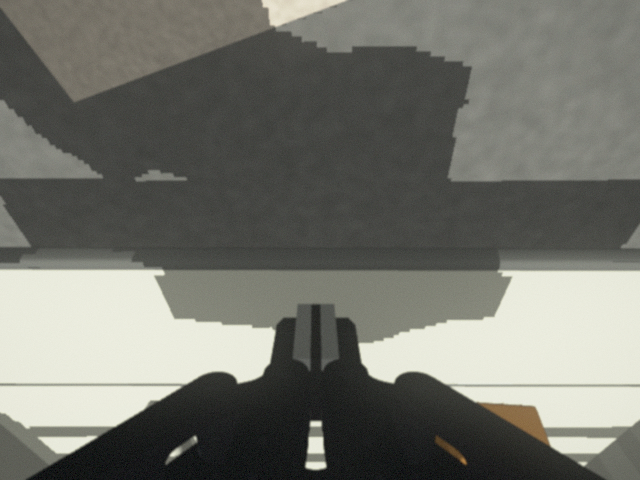

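View pics/top2.png

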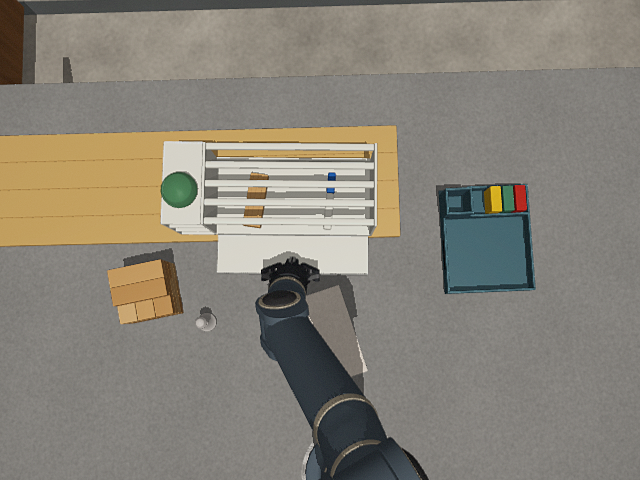

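The flap has followed (white panel, top view rows 235–272), almost level. Press it lightly to the stop.

```bash
python3 - <<'E'
from vis import *
p0=arm.read_state()["ee_pos"].copy()
for i in range(1,14):
    arm.movel(p0-[0,0,.0012*i],speed=.03); s=arm.read_state(); print(i,s["ee_pos"][2].round(4),s["force"].round(1))
    if s["force"][2]>7: break
say("down")
E
```

```text
1 0.0795 [-0.6  0.5  0.9]
2 0.0781 [ 0.4 -0.7  0.9]
3 0.0773 [-1.9 -1.1  4.2]
4 0.0769 [-6.8 -1.7 14.6]
down t=8.65 p [0.4858 0.1226 0.0769] F [-6.8 -1.7 14.6] g -0.0001
```

```bash
python3 - <<'E'
from vis import *
p0=arm.read_state()["ee_pos"].copy()
arm.movel(p0+[0,0,.015],speed=.1)
arm.movel(p0+[0,0,.09],speed=.25); arm.open_gripper(); s=say("up"); print(s["joint_pos"].round(2))
for nm,y,dy,fls in(("block",82,-7,(1,-1)),("marker",-78,-5,(1,-1))):
  for fl in fls:
    for ti in(40,45,50):
      g=[]
      for z in(12,30,50,80,110,140):
        row=""
        for x in(60,40,20,0,-20,-40,-60,-80,-100):
          q=arm.inverse_kinematics(O(x,y,z),quat(tool(org[3]+np.radians(dy),np.radians(ti),fl))); row+=" " + ("%5.2f/%5.2f"%(q[3],q[6]) if q is not None else "     .     ")
        g.append(row)
      print(nm,fl,ti); print("\n".join(g))
E
```

```text
up t=10.35 p [0.4858 0.1225 0.167 ] F [-0.7  0.6  0.1] g 0.0858
[ 0.05  0.15 -0.54  2.27  0.69  0.45  0.49]
block 1 40
  2.16/ 2.49  2.19/ 2.45  2.23/ 2.41  2.26/ 2.38  2.30/ 2.34  2.33/ 2.30  2.36/ 2.27  2.40/ 2.23  2.43/ 2.20
  2.15/ 2.55  2.18/ 2.51  2.22/ 2.47  2.25/ 2.44  2.29/ 2.40  2.32/ 2.37  2.35/ 2.33  2.38/ 2.30  2.41/ 2.27
  2.13/ 2.61  2.17/ 2.58  2.21/ 2.54  2.24/ 2.51  2.28/ 2.48  2.31/ 2.44  2.34/ 2.41  2.37/ 2.38  2.40/ 2.35
      .           .       2.19/ 2.65  2.22/ 2.62  2.25/ 2.59  2.29/ 2.56  2.32/ 2.53  2.35/ 2.50  2.38/ 2.47
  2.17/-1.38      .           .           .           .       2.25/ 2.66  2.29/ 2.65  2.32/ 2.63  2.35/ 2.61
  2.14/-2.21  2.18/-2.41  2.21/-2.62  2.25/-2.53      .           .           .           .           .     
block 1 45
  2.20/ 2.32  2.23/ 2.29  2.27/ 2.26  2.30/ 2.22  2.34/ 2.19  2.37/ 2.16  2.40/ 2.13  2.43/ 2.10      .     
  2.19/ 2.38  2.23/ 2.35  2.26/ 2.31  2.30/ 2.28  2.33/ 2.25  2.36/ 2.22  2.39/ 2.19  2.42/ 2.16      .     
  2.18/ 2.44  2.22/ 2.41  2.25/ 2.38  2.29/ 2.35  2.32/ 2.32  2.35/ 2.29  2.38/ 2.26  2.41/ 2.23  
[... 6294 characters left out ...]
49      .           .           .     
marker -1 50
  2.39/-1.15  2.43/-1.17      .           .           .           .           .           .           .     
  2.39/-1.14  2.43/-1.16      .           .           .           .           .           .           .     
  2.38/-1.12  2.42/-1.13      .           .           .           .           .           .           .     
  2.37/-1.06  2.41/-1.07  2.45/-1.07      .           .           .           .           .           .     
  2.35/-0.96  2.39/-0.97  2.43/-0.98      .           .           .           .           .           .     
  2.33/-0.80  2.36/-0.81  2.40/-0.81  2.43/-0.81      .           .           .           .           .
```

```bash
python3 - <<'E'
from vis import *
Rt=quat(tool(org[3]+np.radians(-7),np.radians(50),-1))
arm.move_pose(O(-45,95,70),Rt); s=say("preblock"); print(s["joint_pos"].round(2))
s=snap("wrist","pics/wrist3.png"); np.savez("w3.npz",tcp_rot=s["tcp_rot"],ee_pos=s["ee_pos"])
E
```

```text
preblock t=11.66 p [0.5023 0.2164 0.1419] F [-0.9 -0.9 -0.1] g 0.0858
[-0.57  0.34 -0.34  2.38  1.72  0.83 -0.97]
```

View pics/wrist3.png

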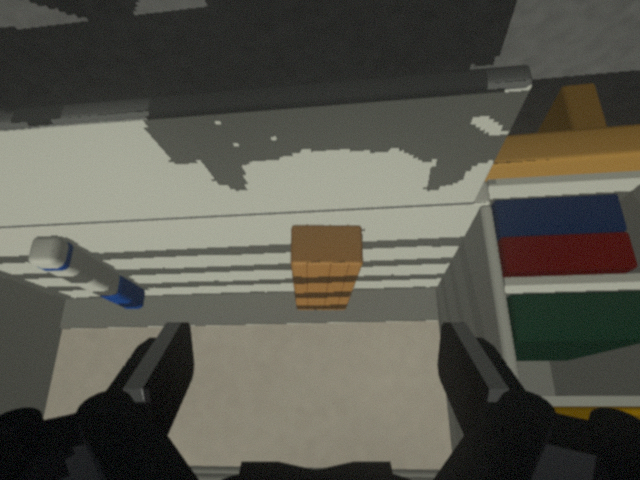

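```bash
python3 - <<'E'
from vis import *
im=cv2.imread("pics/wrist3.png"); s=np.load("w3.npz"); c=camera("wrist",s)
Z0=.0722
pts=[((292,226),(-60,-20,-12)),((362,226),(-60,20,-12)),((291,262),(-60,-20,12)),((361,262),(-60,20,12)),((297,308),(60,-20,12)),((349,308),(60,20,12))]
def bp(p,P): return T2([p[0],p[1],Z0+.012,p[2]],np.array(P)/1000)
f=lambda p:np.concatenate([proj(c,bp(p,P))[0]-uv for uv,P in pts])
r=least_squares(f,[*O(73,81,0)[:2],-.15],loss="soft_l1"); print(r.x,f(r.x).reshape(-1,2).round(1))
p=r.x; d=p[:2]-org[:2]; cc,ss=np.cos(org[3]),np.sin(org[3]); print("in org mm",(cc*d[0]+ss*d[1])*1e3,(-ss*d[0]+cc*d[1])*1e3,np.degrees(p[2]-org[3]))
# hinge line check
for y in(-172,-50,50,172): print(y,proj(c,O(0,y,0))[0].round(0),proj(c,O(-90,y,0))[0].round(0),proj(c,O(164,y,0))[0].round(0))
np.save("block.npy",p)
E
```

```text
[ 0.62597316  0.20443774 -0.15632012] [[-0.3 -2.5]
 [-0.6 -2.4]
 [-0.2  1.3]
 [ 2.1  1.4]
 [ 1.4  1.2]
 [-1.4  1.2]]
in org mm 79.19879939111279 86.4483633833986 -7.161099997931168
-172 [-116.  231.] [-346.  149.] [ 64. 296.]
-50 [ 72. 222.] [-82. 126.] [187. 292.]
50 [243. 213.] [171. 105.] [294. 289.]
172 [475. 200.] [537.  75.] [433. 285.]
```

```bash
python3 - <<'E'
from vis import *
p=np.load("block.npy"); Z0=.0722; h=np.array([np.cos(p[2]),np.sin(p[2])]); T=np.radians(50)
cen=p[:2]-[.002,0]
tc=np.r_[cen-.010*h,Z0+.010]; pre=np.r_[cen-.110*h,Z0+.05]
Rt=quat(tool(p[2],T,-1))
try:
    arm.movel(pre,frame=Rt,speed=.2); say("pre")
    arm.movel(tc,speed=.15); say("at")
    snap("wrist","pics/wrist4.png")
except arm.MotionError as e: print("ERR",e)
E
```

```text
pre t=11.97 p [0.5154 0.2207 0.1217] F [ 0.4 -0.5  0.5] g 0.0856
at t=12.84 p [0.6132 0.2065 0.0824] F [-0.3  0.1  0.5] g 0.0858
```

View pics/wrist4.png

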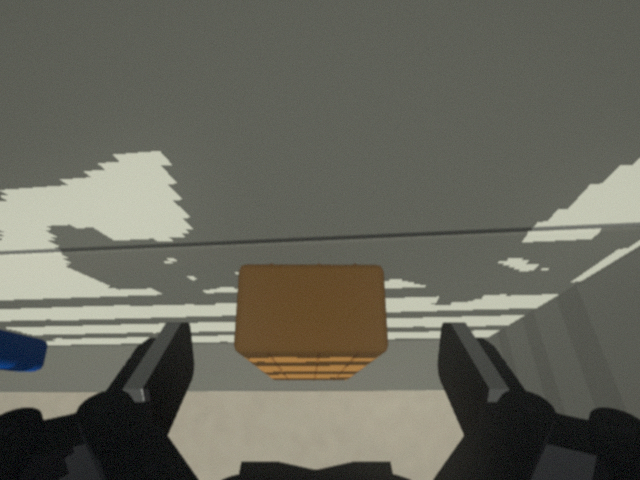

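The block (cols 237–387) is centred between the fingers (190–440). Clamp and withdraw.

```bash
python3 - <<'E'
from vis import *
p=np.load("block.npy"); Z0=.0722; h=np.array([np.cos(p[2]),np.sin(p[2])])
arm.clamp(45); s=say("clamp"); 
g=s["ee_pos"]
try:
    arm.movel(g+[0,0,.006],speed=.1); say("lift")
    arm.movel(np.r_[g[:2]-.135*h,g[2]+.065],speed=.2); s=say("out"); print(s["joint_pos"].round(2))
except arm.MotionError as e: print("ERR",e)
snap("scene","pics/scene5.png"); snap("wrist","pics/wrist5.png")
E
```

```text
clamp t=13.38 p [0.614  0.2062 0.0826] F [-2.6  0.6  3.5] g 0.0392
lift t=13.62 p [0.6141 0.2063 0.0888] F [-0.1 -0.1 -0.8] g 0.0392
out t=14.51 p [0.4812 0.2269 0.1476] F [ 0.3  0.1 -1.1] g 0.0395
[-0.61  0.32 -0.37  2.39  1.65  0.86 -0.96]
```

View pics/scene5.png

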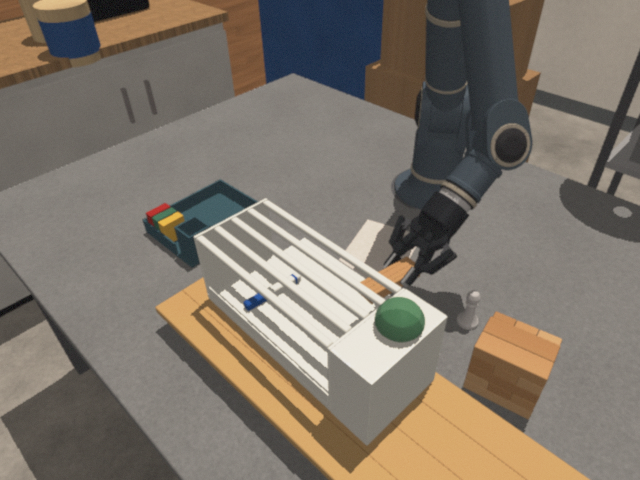

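View pics/wrist5.png

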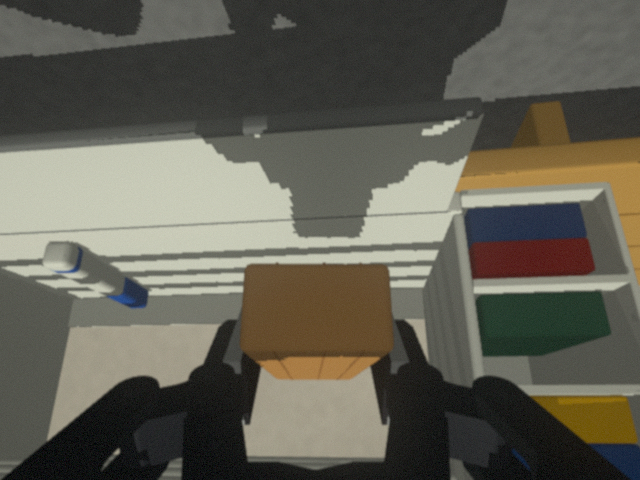

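```bash
python3 - <<'E'
from vis import *
T=np.radians(50)
hd=bay[3]-np.pi/2; tgt=B(0,-27+10,0); tgt[2]=.005+.0104
print("target",tgt)
Rb=quat(tool(hd,T,-1))
try:
    s=arm.read_state()
    arm.movel([.455,.16,.185],frame=quat(tool(np.radians(-40),T,-1)),speed=.2); s=say("w1"); print(s["joint_pos"].round(2))
    for P in ([.45,0,.27],[*tgt[:2],.20],tgt):
        q=arm.inverse_kinematics(P,Rb); print(None if q is None else np.round(q,2))
except arm.MotionError as e: print("ERR",e)
E
```

```text
target [ 0.49602581 -0.34278984  0.0154    ]
w1 t=15.30 p [0.4551 0.1597 0.1844] F [-0.   0.6 -1. ] g 0.0391
[-0.64  0.3  -0.35  2.26  1.14  1.14 -0.92]
[-0.45  0.28 -0.14  2.01  0.74  1.48 -0.89]
[ 0.01  0.37  0.15  2.08  1.13  0.92 -0.67]
[-0.01  0.72  0.19  2.14  1.42  0.75 -1.17]
```

```bash
python3 - <<'E'
from vis import *
T=np.radians(50)
hd=bay[3]-np.pi/2; tgt=B(0,-17,0); tgt[2]=.0154
Rb=quat(tool(hd,T,-1))
try:
    arm.move_pose([.45,-.03,.26],Rb); say("w2")
    arm.move_pose([tgt[0],tgt[1],.13],Rb); say("above")
    arm.movel(tgt+[0,0,.03],speed=.2); s=say("hover")
except arm.MotionError as e: print("ERR",e)
snap("top","pics/top6.png"); s=snap("wrist","pics/wrist6.png"); np.savez("w6.npz",tcp_rot=s["tcp_rot"],ee_pos=s["ee_pos"]); snap("scene","pics/scene6.png")
a=cv2.imread("pics/top6.png"); cv2.imwrite("pics/top6c.png",cv2.resize(a[150:320,380:580],None,fx=3,fy=3,interpolation=3))
E
```

```text
w2 t=16.12 p [ 0.4495 -0.029   0.2592] F [-0.2  0.2 -1.4] g 0.0390
above t=17.41 p [ 0.4975 -0.3409  0.13  ] F [ 0.   0.2 -1.1] g 0.0392
hover t=17.98 p [ 0.497  -0.3421  0.046 ] F [-0.1 -1.3 -0.2] g 0.0391
```

View pics/top6c.png

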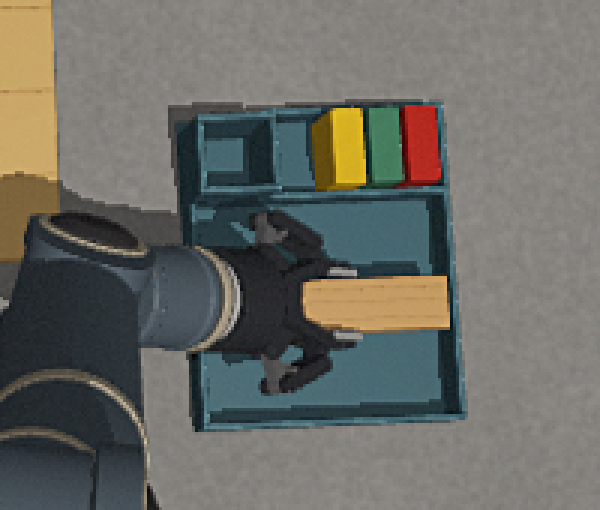

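View pics/wrist6.png

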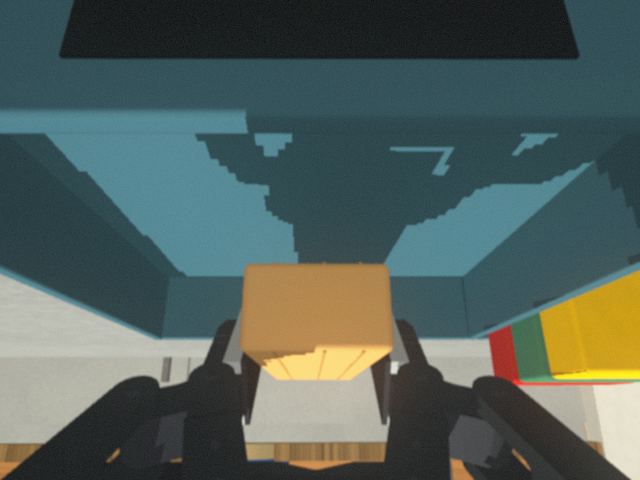

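View pics/scene6.png

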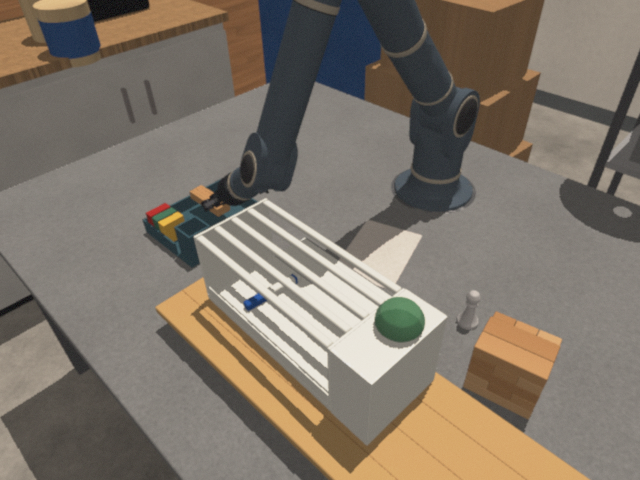

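```bash
python3 - <<'E'
from vis import *
top=camera("top")
def inb(P): 
    d=P-bay[:3]; c,s=np.cos(bay[3]),np.sin(bay[3]); return (np.c_[c*d[:,0]+s*d[:,1],-s*d[:,0]+c*d[:,1]]*1e3).round(1)
px=lambda u,v:(380+u/3,150+v/3)
print("block far corners",inb(ray_z(top,[px(447,277),px(449,330)],.0596)))
print("wall far rim inner/outer",inb(ray_z(top,[px(450,305),px(462,418),px(456,305),px(432,418)],.040)))
E
```

```text
block far corners [[ 16.6 -87.3]
 [-23.5 -85.6]]
wall far rim inner/outer [[ -3.  -94.5]
 [-89.4 -96.7]
 [ -3.3 -99. ]
 [-88.4 -74.1]]
```

Block's far end is ~8 mm short of the far wall, so it fits. Set down under force watch.

```bash
python3 - <<'E'
from vis import *
p=arm.read_state()["ee_pos"].copy(); tgt=B(0,-17,0)
def go(z,sp): arm.movel([tgt[0],tgt[1],z],speed=sp); return arm.read_state()
s=go(.021,.08); f0=s["force"].copy(); print(s["ee_pos"].round(4),f0.round(1),s["moment"].round(2))
for i in range(1,12):
    s=go(.021-.001*i,.03); print(i,s["ee_pos"][2].round(4),s["force"].round(1),s["moment"].round(2))
    if s["force"][2]>3.5: break
say("set")
E
```

```text
[ 0.4961 -0.3429  0.0213] [-0.5  0.2 -1.4] [0.92 0.02 0.02]
1 0.0204 [-0.3 -0.7 -0.6] [0.96 0.01 0.04]
2 0.019 [ 0.6  0.6 -0.9] [0.93 0.03 0.02]
3 0.0179 [ 0.6 -1.  -1.5] [ 0.94 -0.01 -0.  ]
4 0.0169 [-0.3 -0.5 -1.3] [ 0.92  0.06 -0.05]
5 0.0159 [ 0.6 -0.8 -1.4] [ 0.99 -0.01  0.01]
6 0.0149 [ 0.2 -0.2 -0.6] [0.92 0.04 0.  ]
7 0.0139 [-0.2  1.1 -1.4] [ 1.01  0.06 -0.  ]
8 0.0136 [-0.5  2.   5.1] [ 0.47  0.27 -0.22]
set t=20.59 p [ 0.4961 -0.3429  0.0136] F [-0.5  2.   5.1] g 0.0392
```

```bash
python3 - <<'E'
from vis import *
arm.open_gripper(); s=say("open"); p=s["ee_pos"].copy()
arm.movel(p+[0,.03,.05],speed=.15); arm.movel(p+[-.01,.12,.19],speed=.3); s=say("away"); print(s["joint_pos"].round(2))
s=snap("wrist","pics/wrist7.png"); snap("top","pics/top7.png")
a=cv2.imread("pics/top7.png"); cv2.imwrite("pics/top7c.png",cv2.resize(a[150:320,380:580],None,fx=3,fy=3,interpolation=3))
for fl in(1,-1):
  for P in(O(-10,-80,140),O(-30,-70,120),O(45,-80,12),O(45,-80,40),O(45,80,40),O(-95,110,90)):
    q=arm.inverse_kinematics(P,quat(tool(org[3]-.09,np.radians(45),fl))); print(fl,None if q is None else np.round(q,2))
E
```

```text
open t=21.11 p [ 0.496  -0.3428  0.0129] F [-0.3 -0.7  1. ] g 0.0856
away t=22.36 p [ 0.4849 -0.2239  0.2017] F [-0.3 -1.  -0.2] g 0.0854
[-0.16  0.34  0.06  2.12  1.02  1.08 -0.77]
1 [-1.02  0.03  0.71  2.44  1.77  0.29  2.61]
1 None
1 [-0.72  0.48  0.53  2.42  2.95  0.43  1.33]
1 [-0.88  0.44  0.73  2.42  3.11  0.35  1.17]
1 [-1.19  0.51  0.7   2.28  2.18  0.24  1.8 ]
1 [-1.07  0.2   0.14  2.41  1.46  0.64  2.36]
-1 [-0.31  0.05 -0.03  2.41  1.72  0.32 -0.5 ]
-1 None
-1 [-0.18  0.43 -0.12  2.39  2.46  0.53 -1.22]
-1 [-0.22  0.36 -0.08  2.38  2.38  0.46 -1.15]
-1 [-0.53  0.42 -0.13  2.25  1.83  0.58 -0.87]
-1 [-0.75  0.21 -0.22  2.39  1.47  0.72 -0.78]
```

View pics/top7c.png

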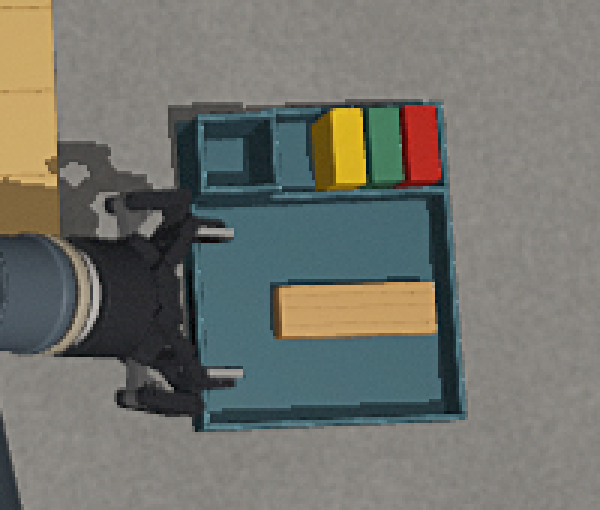

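View pics/wrist7.png

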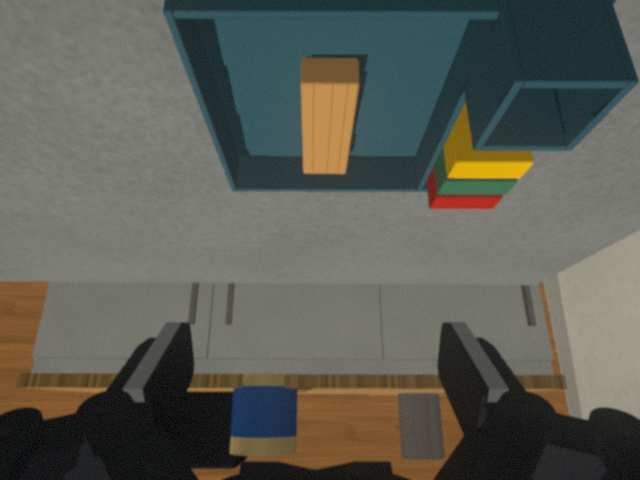

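```bash
python3 - <<'E'
from vis import *
s=arm.read_state(); np.savez("w7.npz",tcp_rot=s["tcp_rot"],ee_pos=s["ee_pos"])
a=cv2.imread("pics/wrist3.png"); cv2.imwrite("pics/w3m.png",cv2.resize(a[220:320,15:165],None,fx=5,fy=5,interpolation=3))
a=cv2.imread("pics/wrist7.png"); cv2.imwrite("pics/w7c.png",cv2.resize(a[0:220,400:640],None,fx=2.7,fy=2.7,interpolation=3))
E
```

```text
(no output)
```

View pics/w3m.png

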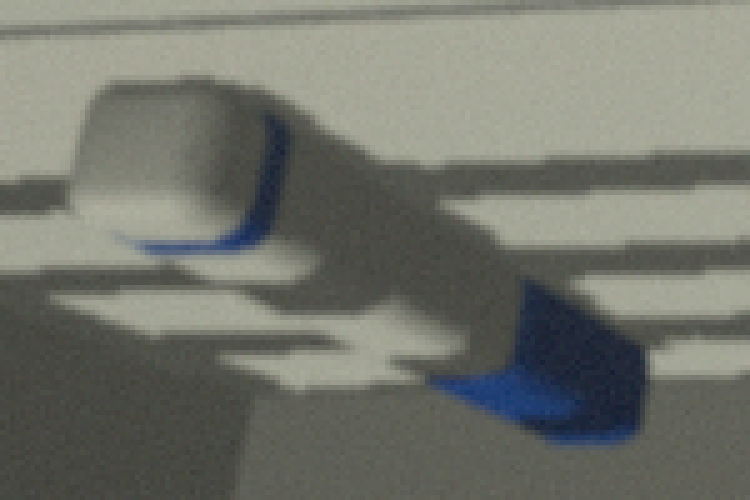

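View pics/w7c.png

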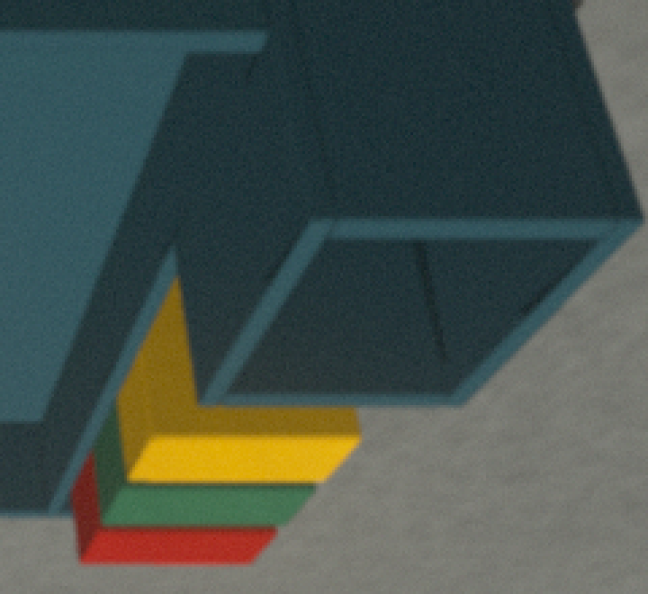

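```bash
python3 - <<'E'
from vis import *
Z0=.0722
c=camera("wrist",np.load("w3.npz")); m=lambda u,v:(15+u/5,220+v/5)
pts=[(m(90,82),(-65,-9,-9)),(m(240,80),(-65,9,-9)),(m(68,215),(-65,-9,9)),(m(235,235),(-65,9,9)),(m(640,440),(65,9,9)),(m(650,350),(65,9,-9)),(m(545,442),(65,-9,9))]
bp=lambda p,P:T2([p[0],p[1],Z0+.009,p[2]],np.array(P)/1000)
f=lambda p:np.concatenate([proj(c,bp(p,P))[0]-uv for uv,P in pts])
r=least_squares(f,[*O(73,-82,0)[:2],-.1],loss="soft_l1"); p=r.x; print(p,f(p).reshape(-1,2).round(1))
d=p[:2]-org[:2]; cc,ss=np.cos(org[3]),np.sin(org[3]); print("in org mm",(cc*d[0]+ss*d[1])*1e3,(-ss*d[0]+cc*d[1])*1e3,np.degrees(p[2]-org[3]))
np.save("marker.npy",p)
c=camera("wrist",np.load("w7.npz")); m=lambda u,v:(400+u/2.7,v/2.7)
pts=[(m(312,220),(-30,30)),(m(641,220),(30,30)),(m(198,405),(-30,-30)),(m(465,405),(30,-30))]
f=lambda p:np.concatenate([proj(c,T2([p[0],p[1],.085,p[2]],[P[0]/1e3,P[1]/1e3,0]))[0]-uv for uv,P in pts])
r=least_squares(f,[*B(115,70,0)[:2],.02]); print("cup",r.x,f(r.x).reshape(-1,2).round(1),"top-fit",B(115,70,0))
np.save("cup_w.npy",r.x)
E
```

```text
[ 0.62408537  0.03236991 -0.1317055 ] [[ 2.1 -0.2]
 [ 0.9  0. ]
 [-0.6  1. ]
 [-4.5 -3.2]
 [ 0.   1.4]
 [ 1.  -0.5]
 [-1.2  1.1]]
in org mm 82.70285042109363 -85.59413769915683 -5.750786315538505
cup [ 0.60860392 -0.25213994  0.02594134] [[-1.7  0. ]
 [ 3.4 -0.2]
 [-1.4  1.2]
 [-0.7  1.2]] top-fit [ 0.60914116 -0.25335318  0.005     ]
```

```bash
python3 - <<'E'
from vis import *
p=np.load("marker.npy"); p[0]-=.002; h=np.array([np.cos(p[2]),np.sin(p[2])]); n=np.array([-h[1],h[0]])
Rm=quat(tool(p[2],np.radians(45),-1))
tc=np.r_[p[:2]-.032*h,.0722+.010]
try:
    arm.move_pose([.45,.05,.25],quat(tool(np.radians(-40),np.radians(48),-1))); say("mid")
    arm.move_pose(O(-65,90,62),Rm); say("pre")
    arm.movel(O(28,80,23),speed=.22); say("entry")
    pre=np.r_[p[:2]-.052*h,.0722+.023]
    arm.movel(pre,speed=.22); s=say("slid"); print(s["joint_pos"].round(2))
except arm.MotionError as e: print("ERR",e); say("")
s=snap("wrist","pics/wrist8.png"); np.savez("w8.npz",tcp_rot=s["tcp_rot"],ee_pos=s["ee_pos"])
E
```

```text
mid t=23.52 p [0.4504 0.0488 0.2498] F [ 0.1  0.1 -1.3] g 0.0856
pre t=24.32 p [0.4828 0.2112 0.1339] F [-0.1 -0.5  0.2] g 0.0854
entry t=24.93 p [0.574  0.1993 0.0953] F [-0.9  0.2 -0.4] g 0.0853
slid t=25.82 p [0.5705 0.0407 0.0958] F [-0.   0.4 -0.5] g 0.0856
[-0.14  0.39 -0.19  2.42  2.37  0.54 -1.16]
```

View pics/wrist8.png

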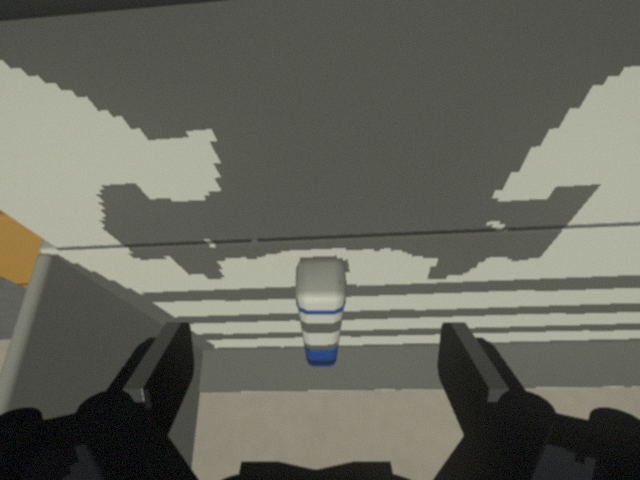

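```bash
python3 - <<'E'
from vis import *
p=np.load("marker.npy"); c=camera("wrist",np.load("w8.npz"))
bp=lambda P,dx=0:T2([p[0],p[1],.0722+.009,p[2]],np.array(P)/1000)
for P in((-65,-9,-9),(-65,9,-9),(-65,-9,9),(-65,9,9),(65,9,9),(65,-9,9),(-69,0,-9)): print(P,proj(c,bp(P))[0].round(0))
q=np.array([O(0,y,0) for y in(-60,-80,-100)]); print(proj(c,q).round(0))
E
```

```text
(-65, -9, -9) [286. 257.]
(-65, 9, -9) [334. 257.]
(-65, -9, 9) [285. 303.]
(-65, 9, 9) [335. 303.]
(65, 9, 9) [326. 367.]
(65, -9, 9) [297. 367.]
(-69, 0, -9) [310. 253.]
[[360. 233.]
 [301. 235.]
 [244. 238.]]
```

```bash
python3 - <<'E'
from vis import *
p=np.load("marker.npy"); p[0]-=.002; p[1]+=.0027; h=np.array([np.cos(p[2]),np.sin(p[2])])
tc=np.r_[p[:2]-.033*h,.0722+.010]
try:
    arm.movel(tc,speed=.1); s=say("at")
    arm.clamp(40); s=say("clamp"); g=s["ee_pos"].copy()
    np.save("mgrasp.npy",np.r_[g,p])
    arm.movel(g+[0,0,.012],speed=.08); say("lift")
    s=snap("wrist","pics/wrist9.png")
except arm.MotionError as e: print("ERR",e)
E
```

```text
at t=26.24 p [0.5893 0.0404 0.0817] F [ 0.4 -1.3 -0.6] g 0.0851
clamp t=26.87 p [0.5894 0.0394 0.0825] F [-2.2  0.4  2.9] g 0.0169
lift t=27.17 p [0.5896 0.0395 0.095 ] F [-0.1  0.1  0.1] g 0.0171
```

View pics/wrist9.png

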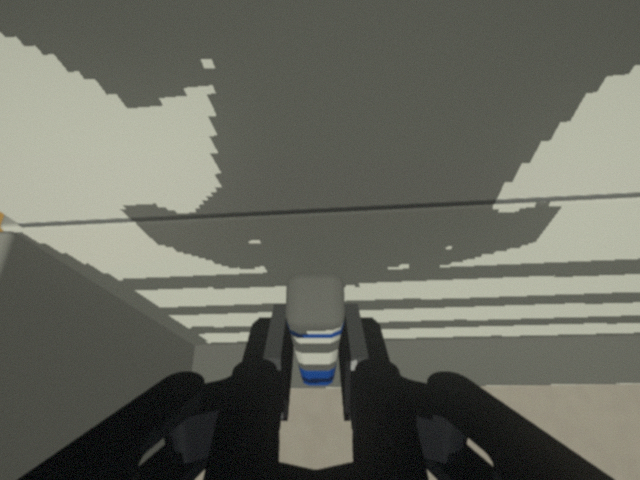

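```bash
python3 - <<'E'
from vis import *
try:
    s=arm.read_state()
    arm.movel(O(40,95,24),speed=.25); say("slide")
    arm.movel(O(-88,118,72),speed=.22); s=say("out"); print(s["joint_pos"].round(2))
except arm.MotionError as e: print("ERR",e); say("")
s=snap("wrist","pics/wrist10.png"); np.savez("w10.npz",tcp_rot=s["tcp_rot"],ee_pos=s["ee_pos"]); snap("scene","pics/scene10.png"); 
cup=np.array([.6089,-.2527])
for yaw in(60,90,120,150,180):
    y=np.radians(yaw)+bay[3]; h=np.array([np.cos(y),np.sin(y)])
    for z in (.107,.25,.30):
        q=arm.inverse_kinematics(np.r_[cup-.0013*h,z],quat(tool(y,np.radians(45),1))); print(yaw,z,None if q is None else np.round(q,2))
g=np.load("mgrasp.npy"); h=np.array([np.cos(g[5]),np.sin(g[5])]); print("tcp rel centre along",(g[:2]-g[3:5])@h,"lat",(g[:2]-g[3:5])@[-h[1],h[0]])
E
```

```text
slide t=28.07 p [0.5868 0.2123 0.0952] F [-0.  -0.8 -0.7] g 0.0169
out t=28.85 p [0.4607 0.24   0.144 ] F [ 0.7  0.4 -0.5] g 0.0171
[-0.69  0.28 -0.29  2.38  1.53  0.76 -0.84]
60 0.107 [ 1.18  0.85 -0.8   1.67 -0.28  0.88  0.25]
60 0.25 [ 1.18  0.66 -0.8   1.58 -0.37  1.09  0.17]
60 0.3 [ 1.18  0.61 -0.8   1.53 -0.4   1.17  0.14]
90 0.107 [ 1.04  0.98 -0.81  1.38 -0.06  1.33  0.44]
90 0.25 [ 1.03  0.82 -0.81  1.3  -0.17  1.52  0.38]
90 0.3 [ 1.03  0.78 -0.81  1.24 -0.2   1.59  0.35]
120 0.107 [ 0.87  1.07 -0.81  1.15  0.14  1.71  0.71]
120 0.25 [ 0.85  0.94 -0.81  1.06  0.03  1.89  0.66]
120 0.3 [ 0.84  0.9  -0.81  1.   -0.    1.96  0.64]
150 0.107 [ 0.71  1.12 -0.81  1.04  0.38  1.95  1.06]
150 0.25 None
150 0.3 None
180 0.107 [ 0.54  1.06 -0.66  1.09  0.57  1.96  1.51]
180 0.25 None
180 0.3 None
tcp rel centre along -0.032929502978963555 lat 1.9621456792684584e-05
```

View pics/wrist10.png

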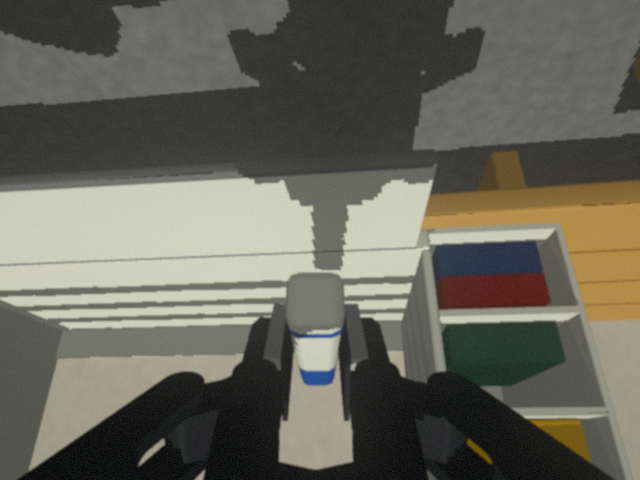

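View pics/scene10.png

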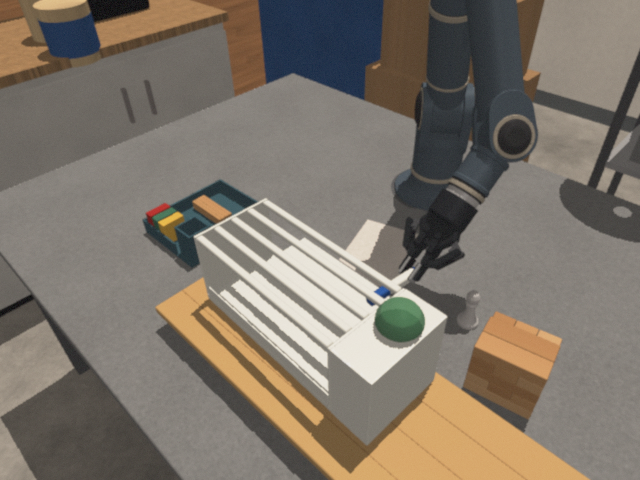

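```bash
python3 - <<'E'
from vis import *
T=np.radians(45)
try:
    arm.movel([.44,.15,.19],frame=quat(tool(np.radians(-50),T,-1)),speed=.2); say("w1")
    arm.move_pose([.45,-.12,.36],quat(tool(np.radians(-70),T,-1))); s=say("w2"); print(s["joint_pos"].round(2))
except arm.MotionError as e: print("ERR",e)
y=np.pi/2+bay[3]
for yy in(y,y+np.radians(30),y-np.radians(30)):
  for P in([.5,-.27,.36],[.6089,-.2527,.25],[.6089,-.2527,.107]):
    q=arm.inverse_kinematics(P,quat(tool(yy,T,1))); print(None if q is None else np.round(q,2))
E
```

```text
w1 t=29.84 p [0.4398 0.1497 0.1894] F [ 0.  -1.1 -0. ] g 0.0167
w2 t=31.05 p [ 0.4501 -0.1188  0.3592] F [-0.4  0.8 -0.4] g 0.0170
[-0.31 -0.06 -0.02  2.11  0.85  1.22 -0.34]
[ 0.98  0.52 -0.43  1.4  -0.43  1.72  0.61]
[ 0.26  0.74  0.59  1.36 -0.88  1.81  0.96]
[ 0.42  0.84  0.31  1.44 -0.79  1.55  1.01]
[ 0.92  0.67 -0.62  1.21 -0.14  1.98  0.82]
[ 0.78  0.89 -0.62  1.07 -0.08  1.88  0.76]
[ 0.31  0.96  0.36  1.21 -0.57  1.79  1.29]
[ 0.03  0.51  1.11  1.7  -1.04  1.8   0.78]
[ 1.07  0.6  -0.62  1.59 -0.5   1.13  0.27]
[ 0.54  0.69  0.17  1.71 -0.98  1.18  0.79]
```

```bash
python3 - <<'E'
from vis import *
T=np.radians(45); y=np.pi/2+bay[3]
try:
    arm.move_pose([.5,-.27,.36],quat(tool(y,T,1))); s=say("w3"); print(s["joint_pos"].round(2))
    cup=np.array([.6089,-.2527]); h=np.array([np.cos(y),np.sin(y)])
    arm.movel(np.r_[cup-.0013*h,.235],speed=.2); s=say("above"); print(s["joint_pos"].round(2))
except arm.MotionError as e: print("ERR",e)
s=snap("wrist","pics/wrist11.png"); np.savez("w11.npz",tcp_rot=s["tcp_rot"],ee_pos=s["ee_pos"]); snap("scene","pics/scene11.png"); snap("top","pics/top11.png")
a=cv2.imread("pics/top11.png"); cv2.imwrite("pics/top11c.png",cv2.resize(a[150:320,380:580],None,fx=3,fy=3,interpolation=3))
E
```

```text
w3 t=32.46 p [ 0.5007 -0.2672  0.3601] F [ 0.1  1.3 -1. ] g 0.0170
[ 0.98  0.52 -0.43  1.4  -0.43  1.72  0.61]
above t=33.44 p [ 0.6089 -0.2544  0.2361] F [ 0.6 -0.6  0.7] g 0.0170
[ 0.84  0.73 -0.42  1.32 -0.4   1.54  0.58]
```

View pics/top11c.png

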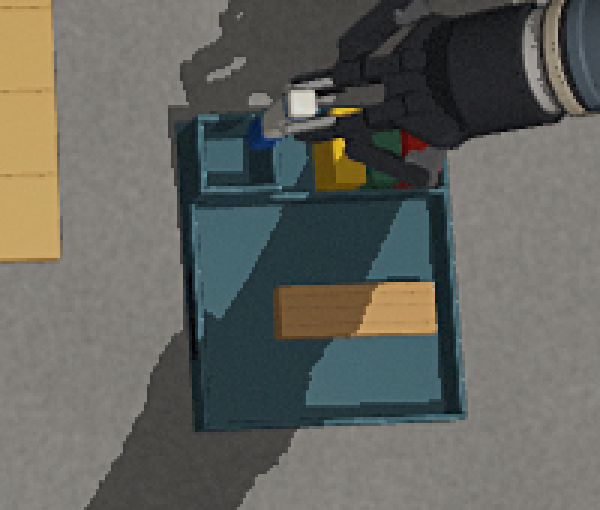

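View pics/wrist11.png

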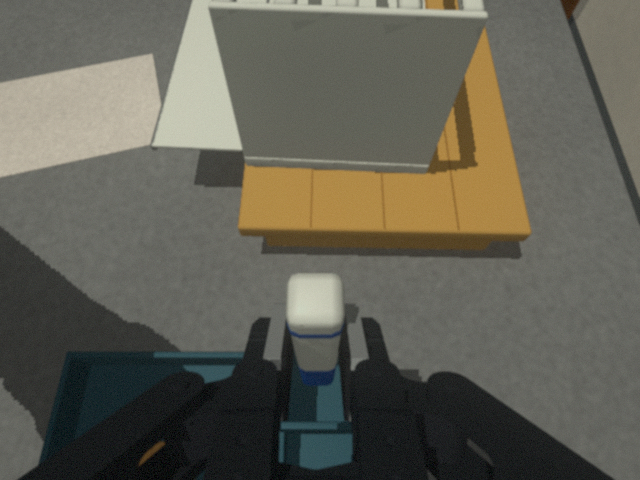

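View pics/scene11.png

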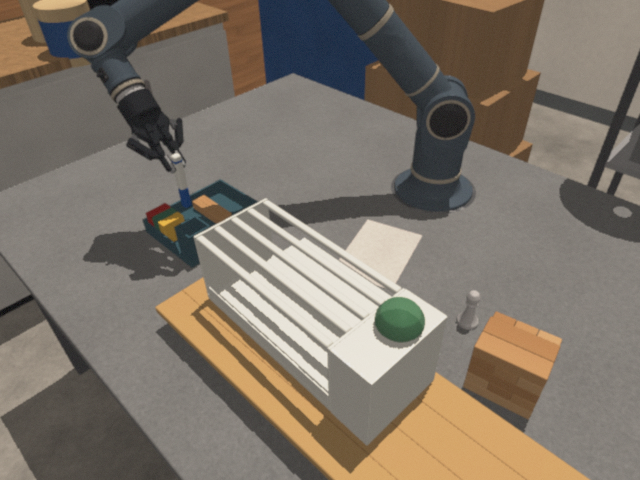

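```bash
python3 - <<'E'
from vis import *
s=np.load("w11.npz"); t=s["ee_pos"]; y=np.pi/2+bay[3]; h=np.array([np.cos(y),np.sin(y),0])
top,sc,w=camera("top"),camera("scene"),camera("wrist",s)
up=t+.0013*h+[0,0,.032]; dn=t+.0013*h-[0,0,.098]
for n,c in(("top",top),("scene",sc),("wrist",w)): print(n,proj(c,np.array([up,dn])).round(1))
for n in("scene","top"):
    a=cv2.imread(f"pics/{n}11.png"); x0,y0=(140,130) if n=="scene" else (445,165)
    cv2.imwrite(f"pics/{n}11z.png",cv2.resize(a[y0:y0+100,x0:x0+100],None,fx=5,fy=5,interpolation=3))
E
```

```text
top [[478.9 183.5]
 [464.  196.3]]
scene [[175.3 156.6]
 [187.6 207. ]]
wrist [[317.2 296.7]
 [316.2 368.9]]
```

View pics/scene11z.png

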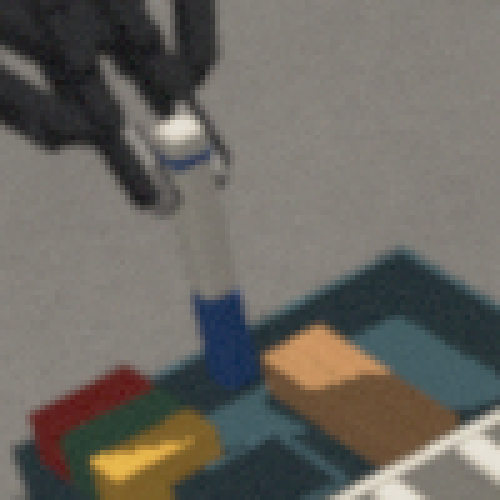

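View pics/top11z.png

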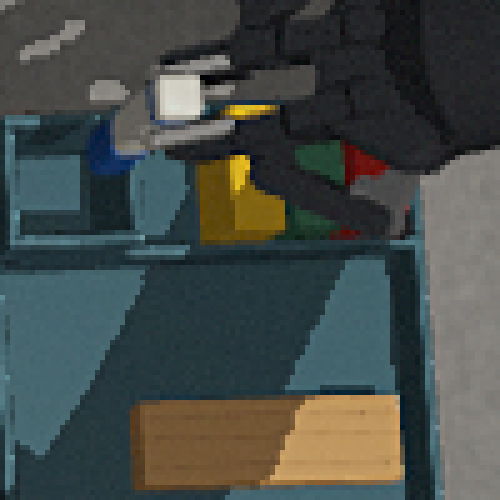

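```bash
python3 - <<'E'
from vis import *
y=np.pi/2+bay[3]; xy=np.array([.6089,-.2527+.0005])
arm.movel([*xy,.175],speed=.2); s=say("a")
snap("scene","pics/scene12.png"); snap("top","pics/top12.png")
for n in("scene","top"):
    a=cv2.imread(f"pics/{n}12.png"); x0,y0=(140,140) if n=="scene" else (445,165)
    cv2.imwrite(f"pics/{n}12z.png",cv2.resize(a[y0:y0+100,x0:x0+100],None,fx=5,fy=5,interpolation=3))
E
```

```text
a t=34.04 p [ 0.6089 -0.2523  0.1754] F [0.9 0.4 0.3] g 0.0170
```

View pics/scene12z.png

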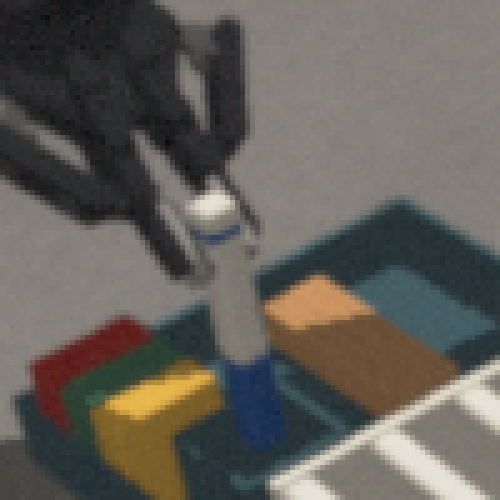

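View pics/top12z.png

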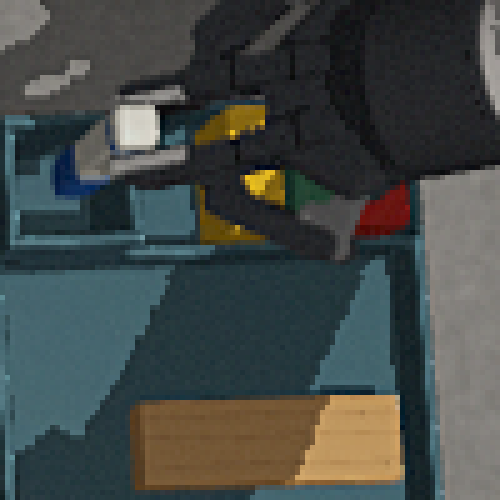

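The cap end is over the cup opening (top crop ~80,170; cup ~10–135 × 120–240). Lower it.

```bash
python3 - <<'E'
from vis import *
xy=[.6089,-.2522]
arm.movel([*xy,.145],speed=.12); s=say("")
assert np.linalg.norm(s["force"])<5
arm.movel([*xy,.1095],speed=.1); s=say("")
for i in range(1,16):
    arm.movel([*xy,.1095-.001*i],speed=.03); s=arm.read_state(); print(i,s["ee_pos"][2].round(4),s["force"].round(1),s["moment"].round(2))
    if s["force"][2]>2.5 or np.linalg.norm(s["force"])>5: break
say("set")
snap("scene","pics/scene13.png"); a=cv2.imread("pics/scene13.png"); cv2.imwrite("pics/scene13z.png",cv2.resize(a[150:280,130:290],None,fx=4.5,fy=4.5,interpolation=3))
E
```

```text
t=34.54 p [ 0.6084 -0.2519  0.1439] F [ 0.9  0.1 -0.5] g 0.0172
 t=35.05 p [ 0.6087 -0.252   0.1088] F [-0.1  0.6  0.2] g 0.0170
1 0.109 [-0.2 -0.2  0.1] [-0.82 -0.04  0.01]
2 0.1076 [-0.4 -0.1 -0.6] [-0.88  0.    0.  ]
3 0.1064 [ 0.1 -0.1 -0.8] [-0.83 -0.06  0.01]
4 0.1054 [ 0.1 -1.1  0.3] [-0.86  0.03 -0.01]
5 0.1044 [ 0.4  0.9 -0.3] [-0.84 -0.    0.01]
6 0.1034 [ 0.4 -0.1 -0.2] [-0.85 -0.01 -0.02]
7 0.1024 [ 0.3 -0.2 -0. ] [-0.79  0.02  0.01]
8 0.1014 [-0.2 -0.2 -0. ] [-0.86  0.05  0.01]
9 0.1004 [-0.6 -1.   0.4] [-0.84  0.04  0.02]
10 0.0994 [ 1.  -0.   0.1] [-0.83  0.02  0.05]
11 0.0991 [-0.2  0.1  3. ] [-0.37  0.15  0.07]
set t=37.80 p [ 0.6091 -0.2522  0.0991] F [-0.2  0.1  3. ] g 0.0171
```

View pics/scene13z.png

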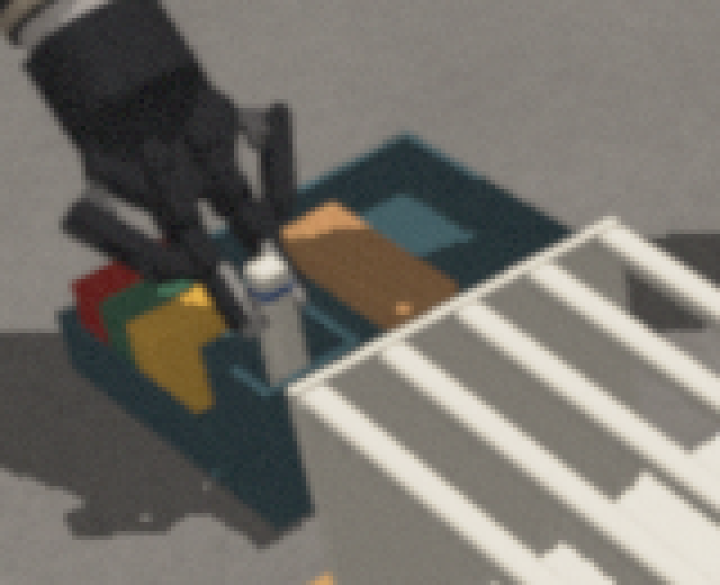

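```bash
python3 - <<'E'
from vis import *
arm.open_gripper(); s=say("open"); p=s["ee_pos"].copy()
arm.movel(p+[0,-.06,.06],speed=.12); arm.movel(p+[0,-.15,.17],speed=.25); s=say("away")
snap("scene","pics/scene14.png"); snap("top","pics/top14.png"); snap("wrist","pics/wrist14.png")
a=cv2.imread("pics/scene14.png"); cv2.imwrite("pics/scene14z.png",cv2.resize(a[150:280,130:290],None,fx=4.5,fy=4.5,interpolation=3))
E
```

```text
open t=38.52 p [ 0.6089 -0.2522  0.0985] F [ 0.2  0.4 -0.3] g 0.0855
away t=40.09 p [ 0.6088 -0.4008  0.2671] F [-1.1  0.1 -0.4] g 0.0855
```

View pics/scene14z.png

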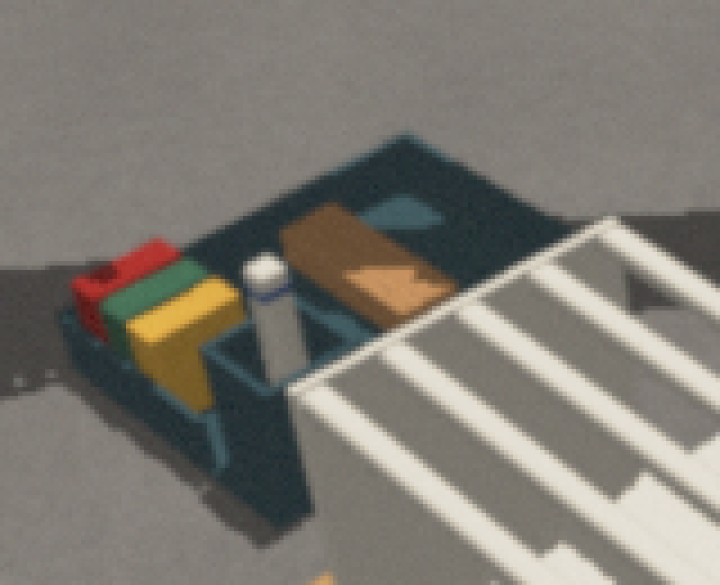

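View pics/top14.png

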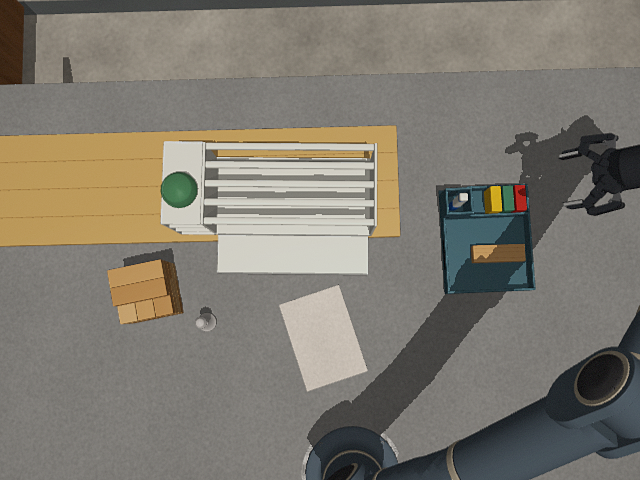

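View pics/wrist14.png

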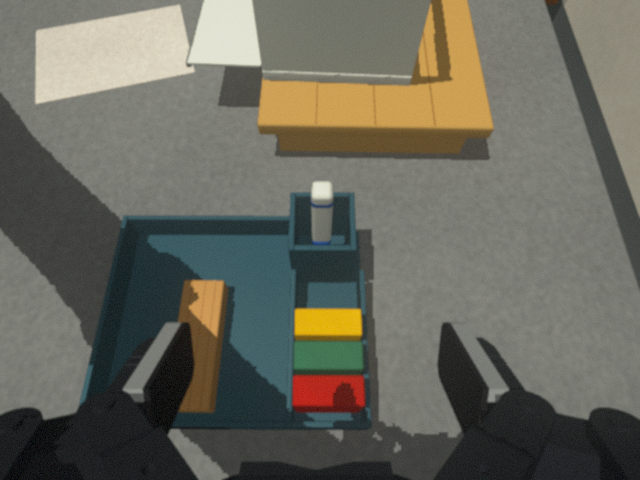

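```bash
python3 - <<'E'
from vis import *
top=camera("top"); print(proj(top,np.array([O(-90,169,0),O(-90,-169,0)])).round(1))
a=cv2.imread("pics/top0.png").astype(int); b=cv2.imread("pics/top14.png").astype(int)
for n,(x0,y0,x1,y1) in dict(stack=(105,255,180,328),pw=(158,168,202,212),pawn=(190,305,222,335)).items(): print(n,np.abs(a-b)[y0:y1,x0:x1].mean().round(2),np.abs(a-b)[y0:y1,x0:x1].max())
g=cv2.cvtColor(cv2.imread("pics/top14.png"),6); print(g[262:280,300])
E
```

```text
[[217.1 273.8]
 [367.8 274.8]]
stack 3.14 12
pw 3.15 10
pawn 3.16 9
[208 208 207 208 208 207 208 208 209 212 200 155 100 120 130 127 124 124]
```

```bash
python3 - <<'E'
from vis import *
say("final"); print(arm.sign_off())
E
```

```text
final t=40.24 p [ 0.6087 -0.4004  0.2668] F [ 0.5  0.8 -0.2] g 0.0853
the job is handed in; nothing more can be done
None
```

I did all three steps in the order you asked and handed the job in at 40.2 s on the robot's clock, with the gripper open and clear of everything. No verdict came back.

- **Flap:** I folded it along its arc with the closed fingers, feeling only about 1–2 N. I then pressed it onto its stop, where the last step read about 15 N. Its rim appears at about row 273 in the final top view; a fully folded flap should be at about 274.
- **Block:** I lowered it into the bay until it touched the floor with about 5 N, then let go. The pictures show it lying flat, clear of the walls.
- **Marker:** I stood it in the pen cup with the cap end down. It touched the floor at about 3 N, and it stayed upright after release in the scene, top and wrist views.
- **Bystanders:** Comparing the first and last top views shows only image noise around the stack, paperweight and pawn.

**Disagreements:** The wrist camera differed from the fixed cameras by about 2–5 mm on where the block and marker lay, so I corrected both grasps from wrist pictures. The marker also touched down about 4 mm lower than I had calculated, which fits the uncertainty in where along it I gripped.

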